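# Tighten the glass ring of the examination light with the pin spanner

### The job

Tighten the ring that holds the glass of the examination light: take the pin spanner from its rest, gently feel both of its pins fully home into the two holes of the ring, and turn the ring clockwise (seen from above) to its stop, nipping it up to about half a newton metre without forcing it. Then lift the spanner out without loosening the ring, put it back on its rest as it was and let go. Only the spanner may touch the light, and leave the other things alone.

Things in the scene. Friction and masses are not known exactly. Their poses are not given: they have to be found in the camera images.
- lamp: Examination light on a stand fixed to the table, glass up; origin at the centre of the stand's underside. White round housing 108 mm across over a black foot disc 128 mm across, which has a 30 mm lug on its -x side. On top a flat plain aluminium retaining ring: outer diameter 92, inner 48, 10 mm thick, upper face 80 mm above the table; the glass inside it lies 5 mm lower.
- ring_axis (a point): Point on the light's vertical axis, level with the ring's upper face; axes as lamp, not turning with the ring. The ring has two opposite round holes 11 mm wide, centres 35 mm from this axis, 14 mm deep. At ring 0 their line lies anywhere within 0.35 rad either side of the light's x axis: unmeasured, different each time. Look for them, or slide the pins round on the face under a light push.
- stand (a point): Middle of the light's stand, 15 mm above the table. The stand is sprung: the whole head yields straight down when pushed. It starts to sink at about 4 N, then 1 mm per 0.8 N, 12 mm at most, and springs back as the push ends: when both pins find the holes the head rises and the push all but vanishes. Keep the push well under 40 N.
- ring (a joint): How far the ring is turned on its thread, rad: 0 loose, growing clockwise seen from above, 0.9 at its stop. Starts between 0 and 0.25. The line of holes turns clockwise with it (and with cell). It turns stiffly (about 0.25 N m) and stays where it is left.
- cell (a joint): Twist of the glass cell under the ring on its rubber seat, rad, clockwise from above: 0 unloaded; it springs back. It shows the torque on the ring, 0.33 rad per N m: about 0.08 while the ring turns; at the stop it rises further. From 0.15 (0.45 N m) the ring is firmly nipped up; above 0.35 (1.05 N m) it is forced. Untwist before lifting the spanner out.
- spanner: Dark steel pin spanner, about 0.25 kg: flat bar 84 x 20 x 8 mm (x, y, z), upright grip tab on its middle, two round pins pointing down, 7 mm in diameter, 9 mm long, ends chamfered, at x = +35 and -35 mm. Origin at the centre of the bar's underside, where the pins begin; z up. Same when turned half round. Fully home, the bar's underside lies on the ring.
- tab (a point): Centre of the spanner's grip tab, 34 mm above spanner's origin. The tab is 42 mm long along the bar (x), 14 mm thick (y) and rises from 8 to 55 mm above the origin. Pinch it across its 14 mm thickness, firmly (70 N or so), as it has to carry the turning torque.
- rest: Grey plastic rest fixed to the table: foot plate 110 x 70 x 6 mm with a block 46 x 34 mm (x, y) on it whose flat top is 30 mm above the table. Origin at the centre of its underside. The spanner's bar lies on the block along the rest's x axis, a pin hanging down past each end of the block (5.5 mm of play to each side).
- bottle: Bystander: brown glass bottle, 48 mm in diameter, 100 mm tall; origin at the centre of its foot.
- dish: Bystander: metal bowl, 90 mm in diameter, 40 mm tall; origin at the centre of its foot.
- jar: Bystander: white plastic jar, 64 mm in diameter, 70 mm tall; origin at the centre of its foot.
Not all that is in view belongs to the job. Of the things shaped like the spanner, the steel one is meant.

How it is judged:
On the way, in this order (a step that is already met when the one before it is completed fails the run):
1. the spanner sits on the ring with both pins fully home in the holes (z of spanner in the frame of ring_axis below 0.003 m and horizontal distance between spanner and ring_axis below 0.005 m and angle between spanner's own z axis and vertical below 0.1 rad), for 0.2 s.
2. with the pins home the ring is turned to its stop and nipped up (all of step 1 and value of joint ring above 0.86 rad and value of joint cell above 0.13 rad), for 0.2 s.
At the end, for the whole second after the job is handed in: The ring is at its stop (ring above 0.84, stop at 0.9), and the spanner lies at rest on its rest, let go: upright within 0.1 rad, its origin within 12 mm of the rest's middle and 26 to 34 mm above the rest's underside, along the rest's x axis within 0.3 rad (value of joint ring above 0.84 rad and horizontal distance between spanner and rest below 0.012 m and z of spanner in the frame of rest between 0.026 and 0.034 m and angle between spanner's own z axis and vertical below 0.1 rad and angle between the x axis of spanner and the x axis of rest, either way round below 0.3 rad and linear speed of spanner below 0.02 m/s and contact force between the fingers and spanner below 0.1 N); the robot touches nothing.
It fails at once if the ring is forced: the glass cell twisted by more than 0.35 rad (1.05 N m), either way (value of joint cell above 0.35 rad or value of joint cell below -0.35 rad).
It fails at once if the spanner pushes on the light with more than 40 N (contact force between spanner and lamp above 40 N).
It fails at once if the fingers or the arm touch the light (over 2 N) (contact force between any of the fingers, the arm and lamp above 2 N).
It fails at once if a bystander (bottle, dish, jar) is shifted by more than 30 mm (distance of any of bottle, dish, jar from where it was at the start of the episode above 0.03 m).
It also fails if it takes over 64 s, if anything falls off the work surface, if the arm or the gripper's body presses on something with over 40 N, if the wrist force passes 120 N, or if a joint passes its speed limit or range.

### The arm

A 6-joint arm with a two-finger parallel gripper is mounted at the origin on the work surface. World frame = base frame: x ahead of the robot, y to its left, z up, the work surface at z = 0. Lengths are in m, angles in rad, forces in N, time in s.
With the tool pointing down it reaches from about 0.35 to 0.85 m from the base axis. Payload 8.1 kg.
Tool frame: the origin (TCP) lies midway between the tips of the shut fingers; the grasp point (between the pads) lies 19 mm behind it (robot.tcp_to_grasp is the distance from the TCP to the grasp point, in m); z points along the fingers, y is the direction in which the jaws open and shut (so a half turn about z gives the same grasp; the last joint's range is limited). The gripper opens to 93 mm and grips with 3 to 60 N. Pads are 15 mm wide; open, the fingers measure 128 mm over their backs; the gripper's body (75 mm by 188 mm) begins 65 mm behind the grasp point.
Start: joints at [1.081, 0.13, 1.488, -0, 1.523, -0.085], TCP at [0.236, 0.552, 0.219] pointing down, gripper open.
Joint ranges: [-2.96, 2.96], [-0.89, 2.26], [0.02, 2.5], [-1.34, 4.48], [0, 2.73], [-2.66, 2.66]. Speed limits (rad/s): [2.39, 2.39, 2.79, 3.14, 3.14, 3.14].

### API

Orientations are given as a rotation vector (axis times angle).
In Python, from plant import robot gives the robot as it stands.
- The arm moves only by the tool send_rows, never from a script. Its argument "series" is a list of rows, each an object of numbers: "wx", "wy", "wz": the turn, a rotation vector about the world's x, y, z in rad; "dx", "dy", "dz": the shift along the world's x, y, z in cm; "fingers": the closure in counts, from 0 (fully open) to 255 (shut). In form: [{"wx": .., "wy": .., "wz": .., "dx": .., "dy": .., "dz": .., "fingers": ..}, ...]. A call has 1 to 20 rows; each row shifts and turns the pose as measured when the row begins; what a row does not reach is not made up. A row lasts 1/12 s, in which the tool goes at most 41.7 mm and 7.16 degrees, less where a joint would pass 70% of its speed; a pose out of reach is approached as far as the arm can. A call is refused whole if a number of a shift passes 4.17 or a number of a turn 0.125, either way. A call with a gripper value outside its range is refused whole. The fingers move at their own pace and stop on an object; "newtons" is the grip in N (left out, the last holds). Time passes only in rows, so rows that do not move let the fingers close. It gives the time, the measured TCP pose, the force and the opening at its end, in the units of the state.
- robot.read_state(): the state, without advancing time (a new reading comes with each control period).
- robot.read_camera(name): name is "side" or "top"; returns the picture (480x640x3 uint8, red, green, blue); there is no depth.
- robot.camera_info(name): a dict with "intrinsics" (3x3 intrinsics, pixels), "extrinsics" (4x4, takes a point from world to camera coordinates). Camera axes: x right, y up, looking along -z (the intrinsics and any distortion apply to the point x, -y, -z); pixel columns grow to the right and rows downward; lengths in m; the calibration is good to about 2 mm. A picture is of the moment at which its call begins. camera_info takes no time and is no camera call.
- robot.close_job(): hands the job in, once; it reports no verdict.
The state is a dict: "t": time; "q": joint angles; "dq": joint speeds; "joint_torque": joint torques, N m; "tool_pos": TCP position; "orientation": TCP orientation; "force": force on the tool from outside, world axes, zero at the start; "wrist_torque": the same for the moment, N m; "opening": finger opening in m.
Only numpy, scipy, OpenCV 4.12 (cv2) and the standard library are available. Lean on these libraries where they do the work, as an engineer would, in place of code of your own. Each camera call takes 0.05 s, during which the arm holds its last target.

## Working session

There is one attempt and no reset: what is moved stays moved. The work goes in short steps, Python scripts to look and compute and a tool call to move; the robot and the scene stay as the last step left them, time stands still between calls to the robot, and variables do not carry over. Pictures are saved under pics/ and viewed, and the job is handed in when it is done.

Besides the shell and the picture viewer there is one more tool, called after "Call:" as name(argument=value, ...), one argument or row to a line, values as JSON. send_rows: Moves the arm, as the interface text tells. Its arguments: {"type":"object","properties":{"series":{"type":"array","items":{"type":"object","properties":{"wx":{"type":"number"},"wy":{"type":"number"},"wz":{"type":"number"},"dx":{"type":"number"},"dy":{"type":"number"},"dz":{"type":"number"},"fingers":{"type":"number"}}}},"newtons":{"type":"number"}},"required":["series"]}

```bash
ls; mkdir -p pics
python3 - <<'E'
from plant import robot
import cv2
print(robot.read_state(), robot.tcp_to_grasp)
for n in("side","top"):
    im=robot.read_camera(n); cv2.imwrite(f"pics/{n}0.png",im[:,:,::-1])
    print(n,robot.camera_info(n))
E
```

```text
pics
{'t': 0.0, 'q': array([ 1.08062982e+00,  1.31149540e-01,  1.48927555e+00, -2.05169712e-05,
        1.52297691e+00, -8.54030445e-02]), 'dq': array([ 0.00197908,  0.00040797,  0.00035991, -0.00150934,  0.00135171,
        0.00133326]), 'joint_torque': array([-4.30839987e-05, -5.59845471e+01, -4.91755807e+01,  7.69118406e-02,
        3.53105902e-02, -1.93820692e-04]), 'tool_pos': array([0.23600372, 0.55102504, 0.21759643]), 'orientation': array([-6.31368566e-01, -3.07699004e+00,  2.73393412e-03]), 'force': array([-0.11875068, -0.03133908,  0.0676654 ]), 'wrist_torque': array([-0.00556092, -0.02157229, -0.02053999]), 'opening': 0.09324987201966782} 0.0188
side {'intrinsics': array([[557.81344178,   0.        , 320.01975941],
       [  0.        , 557.81344178, 238.33053901],
       [  0.        ,   0.        ,   1.        ]]), 'extrinsics': array([[ 0.88561515, -0.46441863, -0.00106493, -0.45886358],
       [ 0.26582455,  0.50502664,  0.82114883, -0.22513018],
       [-0.380819  , -0.72750493,  0.57071312, -0.64135674],
       [ 0.        ,  0.        ,  0.        ,  1.        ]])}
top {'intrinsics': array([[488.39714603,   0.        , 313.94035432],
       [  0.        , 488.39714603, 240.62894082],
       [  0.        ,   0.        ,   1.        ]]), 'extrinsics': array([[-0.02669749, -0.99959972, -0.00936197,  0.0921791 ],
       [ 0.99355397, -0.02756585,  0.10995746, -0.53785843],
       [-0.11017151, -0.00636604,  0.9938922 , -0.99579775],
       [ 0.        ,  0.        ,  0.        ,  1.        ]])}
```

View pics/side0.png

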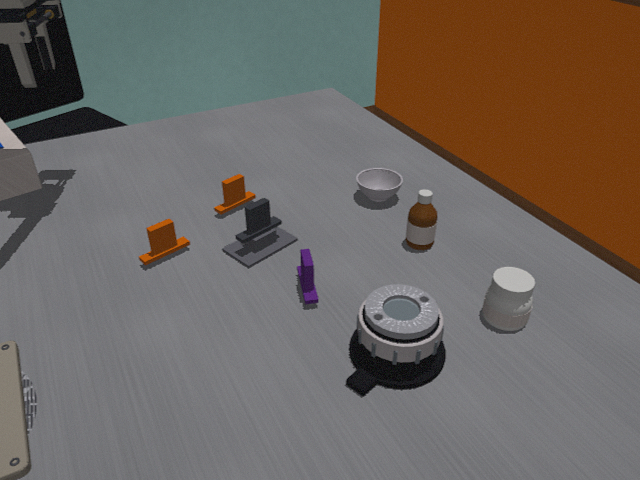

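View pics/top0.png

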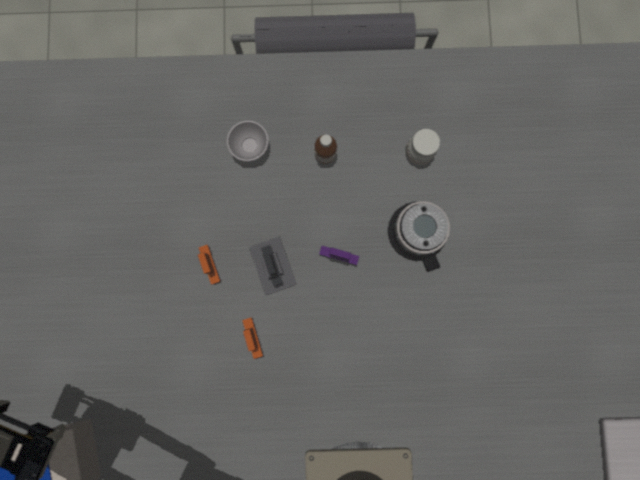

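The spanner-shaped candidates are orange at top (209,265) and (252,338), purple at (339,256), and dark grey on the grey rest at (272,265). The dark grey one fits, because it's steel-coloured and lies on the rest. I'll confirm it in enlarged crops.

Run:
```python
import cv2,numpy as np
t=cv2.imread("pics/top0.png");s=cv2.imread("pics/side0.png")
a=cv2.resize(t[225:305,232:312],(400,400),interpolation=cv2.INTER_CUBIC)
b=cv2.resize(t[190:270,385:465],(400,400),interpolation=cv2.INTER_CUBIC)
a=np.clip(a*1.6,0,255).astype('uint8')
cv2.imwrite("pics/c1.png",np.hstack([a,b]))
a=cv2.resize(s[190:270,215:305],(400,356),interpolation=cv2.INTER_CUBIC)
b=cv2.resize(s[280:400,340:460],(400,400),interpolation=cv2.INTER_CUBIC)[:356]
cv2.imwrite("pics/c2.png",np.hstack([np.clip(a*1.6,0,255).astype('uint8'),b]))
```

```text
(no output)
```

View pics/c1.png

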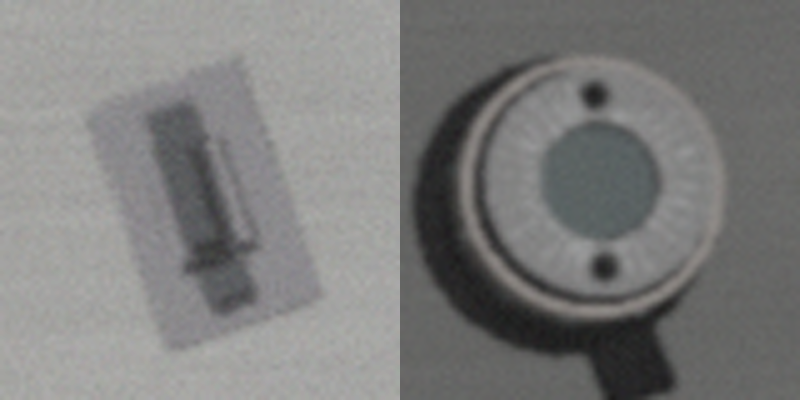

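View pics/c2.png

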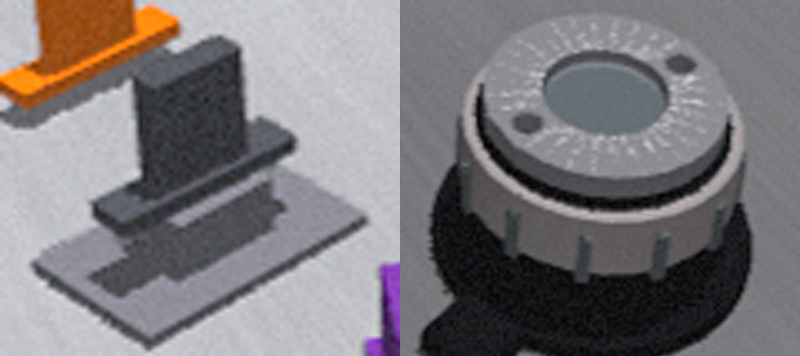

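The crops confirm it: the dark grey spanner lies on the grey rest, with its tab upright. Ring holes are at about top (424,209) and (425.5,243), and side (424,299) and (378,317). Next I'll measure.

```bash
cat > h.py <<'E'
import cv2,numpy as np
from plant import robot
def ray(n,uv):
    c=robot.camera_info(n);K=np.array(c["intrinsics"]);E=np.array(c["extrinsics"]);R,t=E[:3,:3],E[:3,3]
    d=np.linalg.inv(K)@np.array([uv[0],uv[1],1.]);d=R.T@np.array([d[0],-d[1],-d[2]])
    return -R.T@t,d
def plane(n,uv,z):
    o,d=ray(n,uv);return o+d*(z-o[2])/d[2]
def proj(n,p):
    c=robot.camera_info(n);E=c["extrinsics"];q=E[:3,:3]@np.array(p)+E[:3,3];k=c["intrinsics"]@np.array([q[0],-q[1],-q[2]]);return k[:2]/k[2]
def tri(u1,u2):
    A=[];b=[]
    o1,d1=ray("side",u1);o2,d2=ray("top",u2)
    x=np.linalg.lstsq(np.c_[d1,-d2],o2-o1,rcond=None)[0];p,q=o1+d1*x[0],o2+d2*x[1];return (p+q)/2,np.linalg.norm(p-q)
E
python3 - <<'E'
from h import *
t=cv2.imread("pics/top0.png");s=cv2.imread("pics/side0.png")
def blob(im,c,r,thr):
    x,y=c;g=cv2.cvtColor(im,cv2.COLOR_BGR2GRAY)[y-r:y+r+1,x-r:x+r+1].astype(float)
    w=np.clip(thr-g,0,None);Y,X=np.mgrid[-r:r+1,-r:r+1];return (x+(w*X).sum()/w.sum(),y+(w*Y).sum()/w.sum()),np.percentile(g,[0,50])
H={}
for n,im,cs,r in(("top",t,[(424,209),(425,243)],4),("side",s,[(424,299),(378,317)],6)):
    for c in cs:
        g=cv2.cvtColor(im,cv2.COLOR_BGR2GRAY)[c[1]-r:c[1]+r+1,c[0]-r:c[0]+r+1]
        uv,m=blob(im,c,r,np.percentile(g,60)-15); p=plane(n,uv,.08); H.setdefault(n,[]).append((uv,p)); print(n,uv,m,p)
for n in H:
    a,b=H[n][0][1],H[n][1][1];print(n,"mid",(a+b)/2,"dist",np.linalg.norm(a-b),"ang",np.arctan2(*(a-b)[1::-1]))
for i in(0,1):print(tri(H["side"][i][0],H["top"][i][0]))
# glass ellipse in top (bluish-green)
g=t[190:270,385:465].astype(int)
m=((g[:,:,0]-g[:,:,2])>8).astype('uint8');c=max(cv2.findContours(m,0,1)[0],key=cv2.contourArea);e=cv2.fitEllipse(c);print("glass",e,plane("top",(385+e[0][0],190+e[0][1]),.075))
# housing + lug: black; foot
# rest foot, spanner
for n,im,(x0,y0,x1,y1) in(("top",t,(240,230,305,302)),("side",s,(215,190,305,270))):
    g=im[y0:y1,x0:x1].astype(int);print(n,"bg",g[2,2],g[-3,-3],"gray pct",np.percentile(g.mean(2),[1,10,25,50,75,90]))
    sp=(g.mean(2)<57).astype('uint8');c=max(cv2.findContours(sp,0,1)[0],key=cv2.contourArea);r=cv2.minAreaRect(c);print("dark",cv2.contourArea(c),r,cv2.boxPoints(r)+[x0,y0])
    cv2.imwrite(f"pics/m_{n}.png",cv2.resize(sp*255,None,fx=5,fy=5,interpolation=0))
E
```

```text
top (np.float64(423.48444863336476), np.float64(208.58435438265786)) [ 36. 116.] [ 0.59325161 -0.14443611  0.08      ]
top (np.float64(425.4356164383562), np.float64(243.10228310502282)) [ 37. 118.] [ 0.52351894 -0.14473832  0.08      ]
side (np.float64(423.249095840868), np.float64(299.3991862567812)) [ 64. 138.] [ 0.58902595 -0.14865246  0.08      ]
side (np.float64(377.40747176368376), np.float64(317.0312771503041)) [ 64. 139.] [ 0.51958418 -0.14916465  0.08      ]
top mid [ 0.55838528 -0.14458721  0.08      ] dist 0.06973332587380902 ang 0.004333714050252449
side mid [ 0.55430507 -0.14890856  0.08      ] dist 0.06944366040621167 ang 0.007375643677974744
(array([ 0.59327534, -0.14498198,  0.07563865]), np.float64(0.0016225075532830026))
(array([ 0.52324505, -0.14537045,  0.07547973]), np.float64(0.0015996078594502996))
glass ((44.36508560180664, 37.1442756652832), (6.549661159515381, 14.701944351196289), 10.832501411437988) [ 0.55601196 -0.15539645  0.075     ]
top bg [102 104 104] [101 102 101] gray pct [ 45.26333333  72.          86.66666667  99.33333333 102.
 103.66666667]
dark 139.5 ((32.73014831542969, 35.55866622924805), (27.658340454101562, 12.575834274291992), 77.73522186279297) [[263.64801788 253.380867  ]
 [275.93682861 250.70938873]
 [281.81227875 277.73646545]
 [269.52346802 280.40794373]]
side bg [127 123 119] [57 22 45] gray pct [ 30.33333333  42.66666667  58.33333333 117.         123.
 125.33333333]
dark 1118.0 ((39.45000457763672, 37.349998474121094), (47.117942810058594, 52.493812561035156), 71.56505584716797) [[222.1000042  213.29999352]
 [271.90000916 196.69999504]
 [286.80000305 241.40000153]
 [237.         258.        ]]
```

Run:
```python
import cv2,numpy as np
s=cv2.imread("pics/side0.png");t=cv2.imread("pics/top0.png")
a=cv2.resize(s[190:270,215:305],(800,711),interpolation=cv2.INTER_CUBIC)[:600]
cv2.imwrite("pics/c3.png",np.clip(a*1.8,0,255).astype('uint8'))
a=cv2.resize(t[230:300,245:305],(514,600),interpolation=cv2.INTER_CUBIC)
cv2.imwrite("pics/c4.png",np.clip(a*2.,0,255).astype('uint8'))
```

```text
(no output)
```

View pics/c3.png

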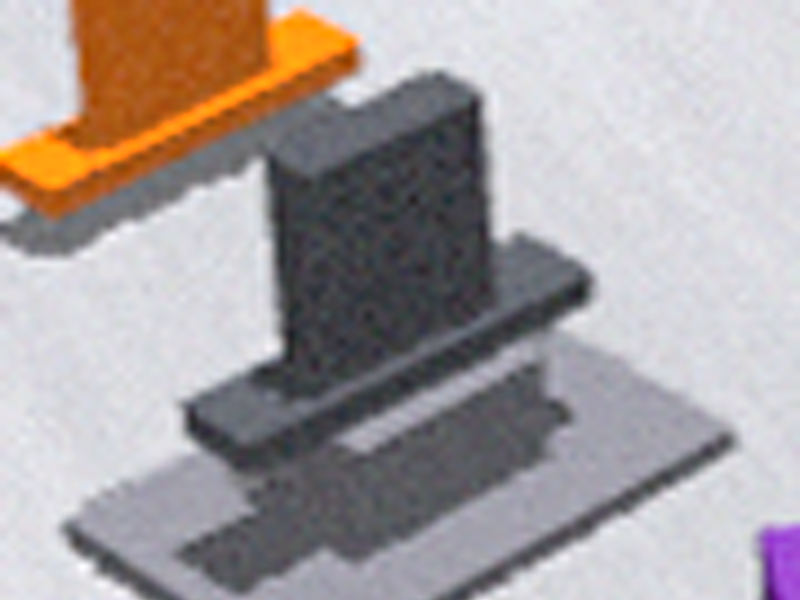

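View pics/c4.png

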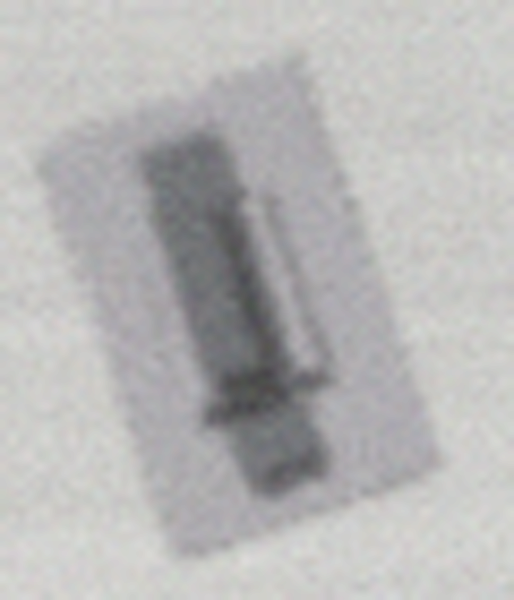

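Run:
```python
from h import *
T=lambda x,y:(245+(x+.5)/8.571-.5,230+(y+.5)/8.571-.5)
S=lambda x,y:(215+(x+.5)/8.889-.5,190+(y+.5)/8.889-.5)
def rep(n,name,pts,z):
    P=np.array([plane(n,p,z) for p in pts]);c=P.mean(0);print(n,name,"mean",c[:2].round(4))
    for i in range(len(P)):
        d=P[(i+1)%len(P)]-P[i];print("   ",P[i][:2].round(4),"len",np.linalg.norm(d).round(4),"ang",np.arctan2(d[1],d[0]).round(3))
rep("top","foot",[T(300,50),T(40,155),T(180,555),T(440,465)],.006)
rep("side","foot3",[S(70,525),(248.75,264.7),S(737,437)],.006)
rep("top","bar",[T(140,152),T(215,130),T(328,470),T(258,497)],.038)
rep("side","tabtop",[S(480,95),S(435,72),S(268,155),S(312,178)],.085)
rep("side","barends",[S(190,408),S(237,447),S(590,272),S(515,233)],.038)
for n in("side","top"):print(n,ray(n,(0,0))[0])
```

```text
top foot mean [0.4925 0.1677]
    [0.5562 0.1514] len 0.0702 ang 1.93
    [0.5315 0.2171] len 0.1061 ang -2.82
    [0.4309 0.1836] len 0.0682 ang -1.265
    [0.4514 0.1186] len 0.1099 ang 0.304
side foot3 mean [0.476  0.1459]
    [0.4274 0.1771] len 0.0655 ang -1.22
    [0.4499 0.1156] len 0.1049 ang 0.283
    [0.5506 0.1449] len 0.1274 ang 2.886
top bar mean [0.489  0.1659]
    [0.5284 0.1883] len 0.019 ang -1.311
    [0.5333 0.17  ] len 0.087 ang -2.84
    [0.4502 0.1441] len 0.018 ang 1.911
    [0.4442 0.1611] len 0.0885 ang 0.312
side tabtop mean [0.488  0.1613]
    [0.5089 0.162 ] len 0.0121 ang 1.912
    [0.5049 0.1734] len 0.04 ang -2.812
    [0.4671 0.1604] len 0.0117 ang -1.215
    [0.4711 0.1495] len 0.0398 ang 0.319
side barends mean [0.4877 0.1627]
    [0.447  0.1579] len 0.016 ang -1.376
    [0.4501 0.1423] len 0.0837 ang 0.282
    [0.5305 0.1656] len 0.0206 ang 1.922
    [0.5234 0.1849] len 0.081 ang -2.803
side [ 0.22198084 -0.56599825  0.55040743]
top [0.42714378 0.07097639 1.04972015]
```

Call:
send_rows(
  newtons=60,
  series=[
    {"dx":2.1,"dy":-3.2,"dz":-0.3,"wz":0.06,"fingers":90},
    {"dx":2.1,"dy":-3.2,"dz":-0.3,"wz":0.06},
    {"dx":2.1,"dy":-3.2,"dz":-0.3,"wz":0.06},
    {"dx":2.1,"dy":-3.2,"dz":-0.3,"wz":0.06},
    {"dx":2.1,"dy":-3.2,"dz":-0.3,"wz":0.06},
    {"dx":2.1,"dy":-3.2,"dz":-0.3,"wz":0.06},
    {"dx":2.1,"dy":-3.2,"dz":-0.3,"wz":0.06},
    {"dx":2.1,"dy":-3.2,"dz":-0.3,"wz":0.06},
    {"dx":2.1,"dy":-3.2,"dz":-0.3,"wz":0.06},
    {"dx":2.1,"dy":-3.2,"dz":-0.3,"wz":0.06},
    {"dx":2.1,"dy":-3.2,"dz":-0.3,"wz":0.06},
    {"dx":2.1,"dy":-3.2,"dz":-0.3,"wz":0.06},
    {},
  ],
)

```text
schema error: expected keys wx, wy, wz, dx, dy, dz, fingers
```

Call:
send_rows(
  newtons=60,
  series=[
    {"wx":0,"wy":0,"dx":2.1,"dy":-3.2,"dz":-0.3,"wz":0.06,"fingers":90},
    {"wx":0,"wy":0,"dx":2.1,"dy":-3.2,"dz":-0.3,"wz":0.06,"fingers":90},
    {"wx":0,"wy":0,"dx":2.1,"dy":-3.2,"dz":-0.3,"wz":0.06,"fingers":90},
    {"wx":0,"wy":0,"dx":2.1,"dy":-3.2,"dz":-0.3,"wz":0.06,"fingers":90},
    {"wx":0,"wy":0,"dx":2.1,"dy":-3.2,"dz":-0.3,"wz":0.06,"fingers":90},
    {"wx":0,"wy":0,"dx":2.1,"dy":-3.2,"dz":-0.3,"wz":0.06,"fingers":90},
    {"wx":0,"wy":0,"dx":2.1,"dy":-3.2,"dz":-0.3,"wz":0.06,"fingers":90},
    {"wx":0,"wy":0,"dx":2.1,"dy":-3.2,"dz":-0.3,"wz":0.06,"fingers":90},
    {"wx":0,"wy":0,"dx":2.1,"dy":-3.2,"dz":-0.3,"wz":0.06,"fingers":90},
    {"wx":0,"wy":0,"dx":2.1,"dy":-3.2,"dz":-0.3,"wz":0.06,"fingers":90},
    {"wx":0,"wy":0,"dx":2.1,"dy":-3.2,"dz":-0.3,"wz":0.06,"fingers":90},
    {"wx":0,"wy":0,"dx":2.1,"dy":-3.2,"dz":-0.3,"wz":0.06,"fingers":90},
    {"wx":0,"wy":0,"dx":0,"dy":0,"dz":0,"wz":0,"fingers":90},
  ],
)

```text
t: 1.18
tool_pos: [0.4894, 0.1473, 0.1738]
orientation: [0.562, -3.084, 0.013]
force: [0.0, 0.4, -0.3]
opening: 0.0601
```

```bash
cat >> h.py <<'E'
from scipy.spatial.transform import Rotation as Ro
def st():
    s=robot.read_state();R=Ro.from_rotvec(s["orientation"]).as_matrix()
    ya=np.arctan2(R[1,1],R[0,1])
    # spanner x axis angle = tool y angle - pi/2 mod pi
    a=(ya-np.pi/2+np.pi/2)%np.pi-np.pi/2
    print("t %.2f"%s["t"],"pos",s["tool_pos"].round(4),"spx_ang %.4f"%a,"tilt",R[:,2].round(4),"F",s["force"].round(2),"M",s["wrist_torque"].round(3),"open %.4f"%s["opening"],"q6 %.2f"%s["q"][5]);return s,a
E
python3 -c "
from h import *
st()
cv2.imwrite('pics/s1.png',robot.read_camera('side')[:,:,::-1])"
```

```text
t 1.18 pos [0.4894 0.1473 0.1738] spx_ang 0.3604 tilt [-0.005  -0.0091 -0.9999] F [ 0.04  0.36 -0.35] M [ 0.055 -0.021  0.013] open 0.0601 q6 -1.73
```

View pics/s1.png

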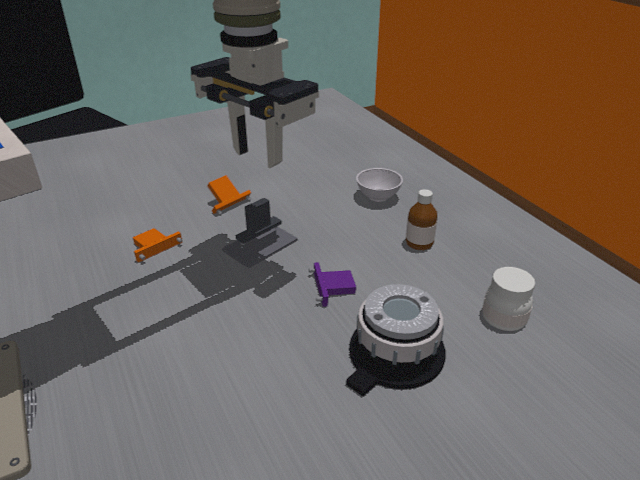

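Call:
send_rows(
  series=[
    {"wx":0.009,"wy":-0.005,"dx":0,"dy":1.6,"dz":0,"wz":-0.055,"fingers":90},
    {"wx":0,"wy":0,"dx":0,"dy":0,"dz":0,"wz":0,"fingers":90},
    {"wx":0,"wy":0,"dx":0,"dy":0,"dz":0,"wz":0,"fingers":90},
  ],
)

```text
t: 1.48
tool_pos: [0.4869, 0.1658, 0.1727]
orientation: [0.463, -3.103, -0.004]
force: [-0.3, -0.3, 0.1]
opening: 0.0603
```

```bash
python3 -c "
from h import *
st()"
```

```text
t 1.48 pos [0.4869 0.1658 0.1727] spx_ang 0.2960 tilt [-0.0044  0.0019 -1.    ] F [-0.26 -0.28  0.14] M [ 0.007  0.003 -0.027] open 0.0603 q6 -1.64
```

Call:
send_rows(
  series=[
    {"wx":-0.002,"wy":-0.004,"dx":0.15,"dy":-0.2,"dz":-2,"wz":0.008,"fingers":90},
    {"wx":0,"wy":0,"dx":0,"dy":0,"dz":-2,"wz":0,"fingers":90},
    {"wx":0,"wy":0,"dx":0,"dy":0,"dz":-2,"wz":0,"fingers":90},
    {"wx":0,"wy":0,"dx":0,"dy":0,"dz":-1,"wz":0,"fingers":90},
    {"wx":0,"wy":0,"dx":0,"dy":0,"dz":0,"wz":0,"fingers":90},
    {"wx":0,"wy":0,"dx":0,"dy":0,"dz":0,"wz":0,"fingers":90},
  ],
)

```text
t: 1.98
tool_pos: [0.4863, 0.1678, 0.1022]
orientation: [-0.498, 3.1, -0.001]
force: [0.7, -1.2, 0.0]
opening: 0.06
```

```bash
python3 -c "
from h import *
st()
im=np.hstack([cv2.resize(robot.read_camera('side')[130:290,180:340,::-1],(400,400)),cv2.resize(robot.read_camera('top')[225:305,232:312,::-1],(400,400))])
cv2.imwrite('pics/s2.png',im)"
```

```text
t 1.98 pos [0.4863 0.1678 0.1022] spx_ang 0.3186 tilt [ 1.5e-03 -5.0e-04 -1.0e+00] F [ 0.66 -1.19  0.01] M [ 0.005 -0.044  0.029] open 0.0600 q6 -1.66
```

View pics/s2.png

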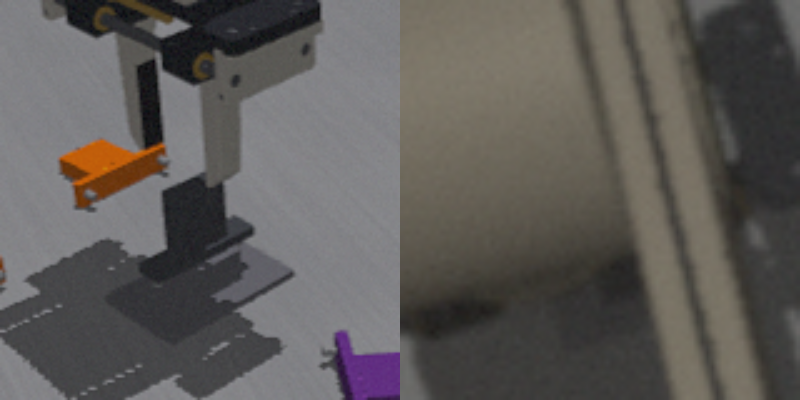

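Call:
send_rows(
  series=[
    {"wx":0,"wy":0,"dx":0.2,"dy":-0.4,"dz":-1.5,"wz":-0.013,"fingers":90},
    {"wx":0,"wy":0,"dx":0,"dy":0,"dz":-1.5,"wz":0,"fingers":90},
    {"wx":0,"wy":0,"dx":0,"dy":0,"dz":-1.5,"wz":0,"fingers":90},
    {"wx":0,"wy":0,"dx":0,"dy":0,"dz":-0.8,"wz":0,"fingers":90},
    {"wx":0,"wy":0,"dx":0,"dy":0,"dz":0,"wz":0,"fingers":90},
    {"wx":0,"wy":0,"dx":0,"dy":0,"dz":0,"wz":0,"fingers":90},
  ],
)

```text
t: 2.58
tool_pos: [0.4952, 0.1654, 0.0572]
orientation: [-0.476, 3.088, 0.0]
force: [-0.8, 1.0, -1.0]
opening: 0.0605
```

```bash
python3 -c "
from h import *
st()"
```

```text
t 2.58 pos [0.4952 0.1654 0.0572] spx_ang 0.3061 tilt [ 0.0163  0.0027 -0.9999] F [-0.83  1.04 -1.01] M [ 0.034 -0.011 -0.015] open 0.0605 q6 -1.65
```

Call:
send_rows(
  series=[
    {"wx":-0.003,"wy":0.016,"dx":-0.6,"dy":-0.2,"dz":-1.0,"wz":0,"fingers":90},
    {"wx":0,"wy":0,"dx":0,"dy":0,"dz":0,"wz":0,"fingers":90},
    {"wx":0,"wy":0,"dx":0,"dy":0,"dz":0,"wz":0,"fingers":90},
    {"wx":0,"wy":0,"dx":0,"dy":0,"dz":0,"wz":0,"fingers":90},
  ],
)

```text
t: 2.92
tool_pos: [0.4905, 0.1637, 0.0495]
orientation: [-0.479, 3.102, -0.0]
force: [-0.2, -0.2, 0.4]
opening: 0.0603
```

```bash
python3 -c "
from h import *
st()"
```

```text
t 2.92 pos [0.4905 0.1637 0.0495] spx_ang 0.3064 tilt [ 2.6e-03  3.0e-04 -1.0e+00] F [-0.21 -0.18  0.35] M [0.079 0.018 0.024] open 0.0603 q6 -1.65
```

Call:
send_rows(
  newtons=60,
  series=[
    {"wx":0,"wy":0.002,"dx":-0.15,"dy":0,"dz":-0.3,"wz":0,"fingers":90},
    {"wx":0,"wy":0,"dx":0,"dy":0,"dz":0,"wz":0,"fingers":150},
    {"wx":0,"wy":0,"dx":0,"dy":0,"dz":0,"wz":0,"fingers":180},
    {"wx":0,"wy":0,"dx":0,"dy":0,"dz":0,"wz":0,"fingers":200},
    {"wx":0,"wy":0,"dx":0,"dy":0,"dz":0,"wz":0,"fingers":255},
    {"wx":0,"wy":0,"dx":0,"dy":0,"dz":0,"wz":0,"fingers":255},
    {"wx":0,"wy":0,"dx":0,"dy":0,"dz":0,"wz":0,"fingers":255},
    {"wx":0,"wy":0,"dx":0,"dy":0,"dz":0,"wz":0,"fingers":255},
    {"wx":0,"wy":0,"dx":0,"dy":0,"dz":0,"wz":0,"fingers":255},
    {"wx":0,"wy":0,"dx":0,"dy":0,"dz":0,"wz":0,"fingers":255},
  ],
)

```text
t: 3.75
tool_pos: [0.4897, 0.1642, 0.0475]
orientation: [-0.479, 3.102, 0.001]
force: [-0.2, 0.6, 0.3]
opening: 0.0135
```

```bash
python3 -c "
from h import *
st()
im=np.hstack([cv2.resize(robot.read_camera('side')[150:270,200:320,::-1],(400,400),interpolation=2),cv2.resize(robot.read_camera('top')[225:305,232:312,::-1],(400,400))])
cv2.imwrite('pics/s3.png',im)"
```

```text
t 3.75 pos [0.4897 0.1642 0.0475] spx_ang 0.3065 tilt [ 0.0023  0.0011 -1.    ] F [-0.16  0.55  0.26] M [-0.016  0.007 -0.026] open 0.0135 q6 -1.65
```

View pics/s3.png

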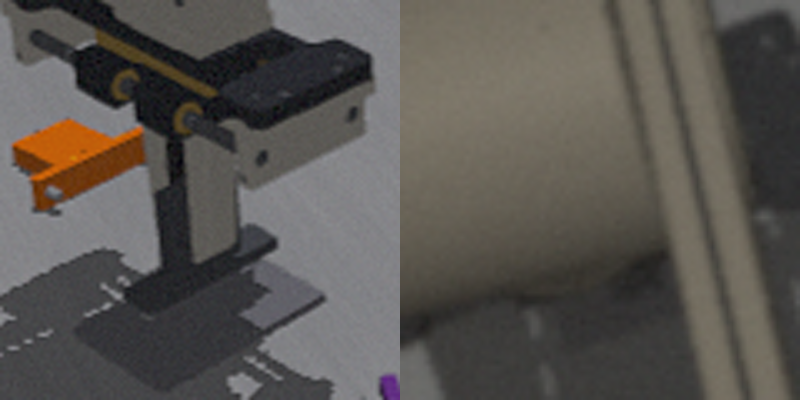

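```bash
python3 -c "
from h import *
im=robot.read_camera('side')[200:260,220:300,::-1]
cv2.imwrite('pics/s4.png',np.clip(cv2.resize(im,(800,600),interpolation=2)*2.5,0,255).astype('uint8'))"
```

```text
(no output)
```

View pics/s4.png

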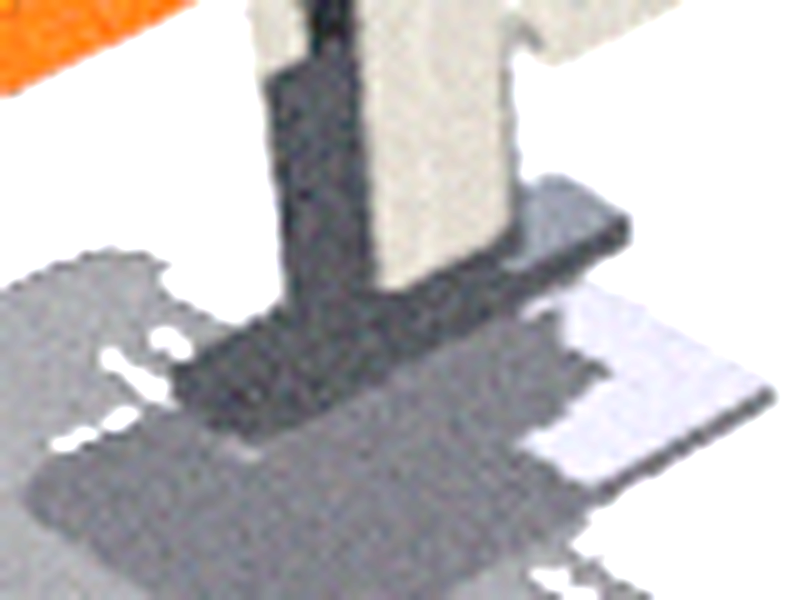

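Run:
```python
from h import *
S=lambda x,y:(220+(x+.5)/10-.5,200+(y+.5)/10-.5)
a=plane("side",S(178,372),.038);b=plane("side",S(628,214),.038);print(a,b,np.linalg.norm(a-b),(a+b)/2)
c=(a+b)/2;s,_=st();d=s["tool_pos"]-c;A=.3065
print("TCP-side: x,y",d[:2],"along bar",d[0]*np.cos(A)+d[1]*np.sin(A),"across",-d[0]*np.sin(A)+d[1]*np.cos(A))
```

```text
[0.44771115 0.15339589 0.038     ] [0.53155155 0.16220741 0.038     ] 0.08430216570535895 [0.48963135 0.15780165 0.038     ]
t 3.90 pos [0.4897 0.1641 0.0474] spx_ang 0.3064 tilt [ 0.0022  0.0011 -1.    ] F [0.14 1.35 0.61] M [ 0.139 -0.006  0.017] open 0.0133 q6 -1.65
TCP-side: x,y [8.10938671e-05 6.33109660e-03] along bar 0.001987555827196802 across 0.0060115706937911234
```

Call:
send_rows(
  series=[
    {"wx":0,"wy":0,"dx":0,"dy":0,"dz":1.5,"wz":0,"fingers":255},
    {"wx":0,"wy":0,"dx":0,"dy":0,"dz":2.5,"wz":0,"fingers":255},
    {"wx":0,"wy":0,"dx":0,"dy":0,"dz":2.5,"wz":0,"fingers":255},
    {"wx":0,"wy":0,"dx":0,"dy":0,"dz":2.5,"wz":0,"fingers":255},
    {"wx":0,"wy":0,"dx":0,"dy":0,"dz":1.5,"wz":0,"fingers":255},
    {"wx":0,"wy":0,"dx":0,"dy":0,"dz":0,"wz":0,"fingers":255},
    {"wx":0,"wy":0,"dx":0.7,"dy":-1.5,"dz":0,"wz":-0.03,"fingers":255},
    {"wx":0,"wy":0,"dx":0.7,"dy":-3,"dz":0,"wz":-0.03,"fingers":255},
    {"wx":0,"wy":0,"dx":0.7,"dy":-3,"dz":0,"wz":-0.03,"fingers":255},
    {"wx":0,"wy":0,"dx":0.7,"dy":-3,"dz":0,"wz":-0.03,"fingers":255},
    {"wx":0,"wy":0,"dx":0.7,"dy":-3,"dz":0,"wz":-0.03,"fingers":255},
    {"wx":0,"wy":0,"dx":0.7,"dy":-3,"dz":0,"wz":-0.03,"fingers":255},
    {"wx":0,"wy":0,"dx":0.7,"dy":-3,"dz":0,"wz":-0.03,"fingers":255},
    {"wx":0,"wy":0,"dx":0.7,"dy":-3,"dz":0,"wz":-0.03,"fingers":255},
    {"wx":0,"wy":0,"dx":0.7,"dy":-3,"dz":0,"wz":-0.03,"fingers":255},
    {"wx":0,"wy":0,"dx":0.4,"dy":-2,"dz":0,"wz":-0.02,"fingers":255},
    {"wx":0,"wy":0,"dx":0,"dy":0,"dz":0,"wz":0,"fingers":255},
    {"wx":0,"wy":0,"dx":0,"dy":0,"dz":0,"wz":0,"fingers":255},
    {"wx":0,"wy":0,"dx":0,"dy":0,"dz":0,"wz":0,"fingers":255},
  ],
)

```text
t: 5.48
tool_pos: [0.5445, -0.124, 0.1337]
orientation: [0.007, -3.117, -0.009]
force: [-0.3, 0.5, -1.3]
opening: 0.0136
```

```bash
python3 -c "
from h import *
st()
cv2.imwrite('pics/s5.png',robot.read_camera('side')[:,:,::-1])"
```

```text
t 5.48 pos [ 0.5445 -0.124   0.1337] spx_ang 0.0047 tilt [-0.0246  0.0054 -0.9997] F [-0.27  0.55 -1.27] M [ 0.016 -0.001 -0.018] open 0.0136 q6 -1.89
```

View pics/s5.png

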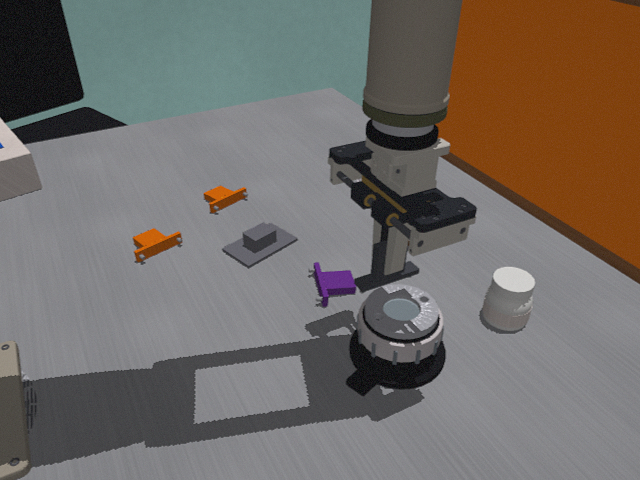

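Call:
send_rows(
  series=[
    {"wx":-0.005,"wy":-0.025,"dx":1.2,"dy":-1.9,"dz":0,"wz":0,"fingers":255},
    {"wx":0,"wy":0,"dx":0,"dy":0,"dz":0,"wz":0,"fingers":255},
    {"wx":0,"wy":0,"dx":0,"dy":0,"dz":0,"wz":0,"fingers":255},
    {"wx":0,"wy":0,"dx":0,"dy":0,"dz":0,"wz":0,"fingers":255},
  ],
)

```text
t: 5.87
tool_pos: [0.5556, -0.1378, 0.1317]
orientation: [0.018, -3.14, -0.004]
force: [0.3, 0.5, -2.4]
opening: 0.0136
```

```bash
python3 -c "
from h import *
st()
im=robot.read_camera('side')
cv2.imwrite('pics/s6.png',np.clip(1.8*cv2.resize(im[255:345,340:460,::-1],(800,600),interpolation=2),0,255).astype('uint8'))"
```

```text
t 5.87 pos [ 0.5556 -0.1378  0.1317] spx_ang 0.0116 tilt [-0.002   0.0027 -1.    ] F [ 0.27  0.51 -2.37] M [ 0.001 -0.01   0.032] open 0.0136 q6 -1.92
```

View pics/s6.png

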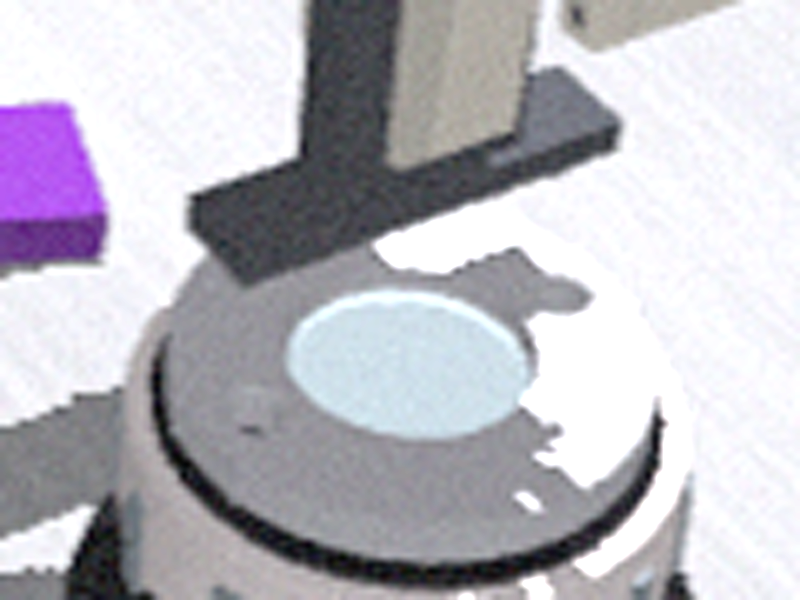

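Run:
```python
from h import *
s,_=st()
S=lambda x,y:(340+(x+.5)*.15-.5,255+(y+.5)*.15-.5)
z=s["tool_pos"][2]-.0094
a=plane("side",S(188,197),z);b=plane("side",S(620,122),z);c=(a+b)/2;print(a,b,np.linalg.norm(a-b),np.arctan2(*(b-a)[1::-1])+.234,c,s["tool_pos"]-c)
im=robot.read_camera('side')
g=cv2.resize(im[255:345,340:460,::-1],(800,600),interpolation=2).astype(float)
cv2.imwrite('pics/s7.png',np.clip((g-20)*2.2,0,255).astype('uint8'))
# hole blobs in this picture left hole z
for p in((255,402),(568,291)):print(S(*p),plane("side",S(*p),.08))
```

```text
t 5.92 pos [ 0.5555 -0.1375  0.1317] spx_ang 0.0118 tilt [-0.0023  0.003  -1.    ] F [ 0.39  0.53 -2.56] M [ 0.089 -0.018 -0.078] open 0.0136 q6 -1.92
[ 0.51365832 -0.13246487  0.12228539] [ 0.59589767 -0.15113822  0.12228539] 0.0843326980674897 0.010724728657893201 [ 0.554778   -0.14180155  0.12228539] [0.0007035  0.00426041 0.0094    ]
(377.825, 314.875) [ 0.52212934 -0.14612501  0.08      ]
(424.775, 298.225) [ 0.5921154  -0.14770778  0.08      ]
```

View pics/s7.png

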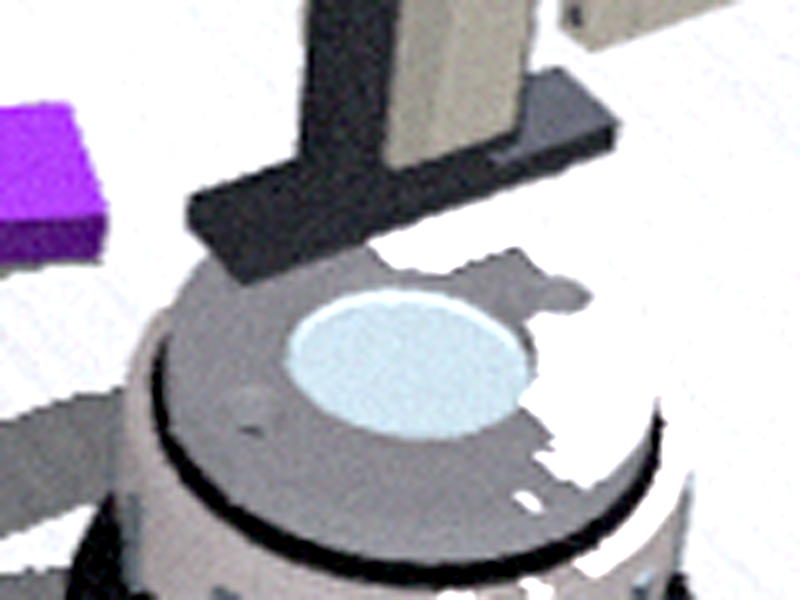

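Call:
send_rows(
  series=[
    {"wx":-0.003,"wy":-0.002,"dx":0.1,"dy":-0.65,"dz":-1,"wz":-0.006,"fingers":255},
    {"wx":0,"wy":0,"dx":0,"dy":0,"dz":-0.8,"wz":0,"fingers":255},
    {"wx":0,"wy":0,"dx":0,"dy":0,"dz":0,"wz":0,"fingers":255},
    {"wx":0,"wy":0,"dx":0,"dy":0,"dz":0,"wz":0,"fingers":255},
    {"wx":0,"wy":0,"dx":0,"dy":0,"dz":0,"wz":0,"fingers":255},
  ],
)

```text
t: 6.38
tool_pos: [0.556, -0.1431, 0.1112]
orientation: [0.011, -3.14, -0.0]
force: [0.1, -0.6, -2.1]
opening: 0.0138
```

```bash
python3 -c "
from h import *
st()
im=robot.read_camera('side')
cv2.imwrite('pics/s8.png',np.clip(2*cv2.resize(im[255:345,340:460,::-1],(800,600),interpolation=2),0,255).astype('uint8'))"
```

```text
t 6.38 pos [ 0.556  -0.1431  0.1112] spx_ang 0.0071 tilt [-1.2e-03  1.0e-04 -1.0e+00] F [ 0.06 -0.61 -2.14] M [ 0.024 -0.025 -0.051] open 0.0138 q6 -1.92
```

View pics/s8.png

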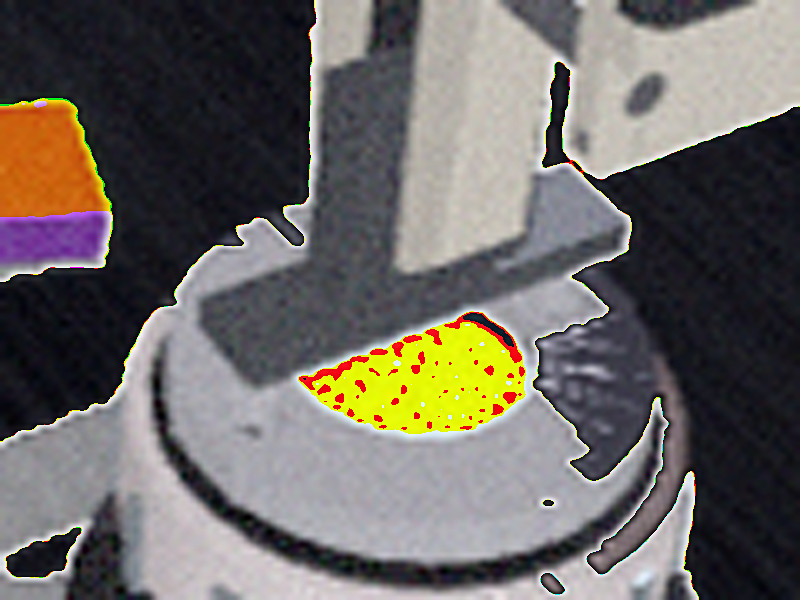

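Call:
send_rows(
  series=[
    {"wx":0,"wy":-0.001,"dx":-0.05,"dy":-0.12,"dz":-0.3,"wz":0,"fingers":255},
    {"wx":0,"wy":0,"dx":0,"dy":0,"dz":-0.2,"wz":0,"fingers":255},
    {"wx":0,"wy":0,"dx":0,"dy":0,"dz":-0.2,"wz":0,"fingers":255},
    {"wx":0,"wy":0,"dx":0,"dy":0,"dz":-0.2,"wz":0,"fingers":255},
    {"wx":0,"wy":0,"dx":0,"dy":0,"dz":0,"wz":0,"fingers":255},
  ],
)

```text
t: 6.85
tool_pos: [0.5559, -0.1446, 0.1021]
orientation: [-0.011, 3.14, -0.0]
force: [-0.8, 0.6, -2.2]
opening: 0.0139
```

```bash
python3 -c "
from h import *
st()
im=robot.read_camera('side')
cv2.imwrite('pics/s9.png',np.clip(1.5*cv2.resize(im[255:345,340:460,::-1],(800,600),interpolation=2).astype(float),0,255).astype('uint8'))"
```

```text
t 6.85 pos [ 0.5559 -0.1446  0.1021] spx_ang 0.0068 tilt [ 1.2e-03 -3.0e-04 -1.0e+00] F [-0.76  0.57 -2.2 ] M [ 0.047 -0.03   0.033] open 0.0139 q6 -1.92
```

View pics/s9.png

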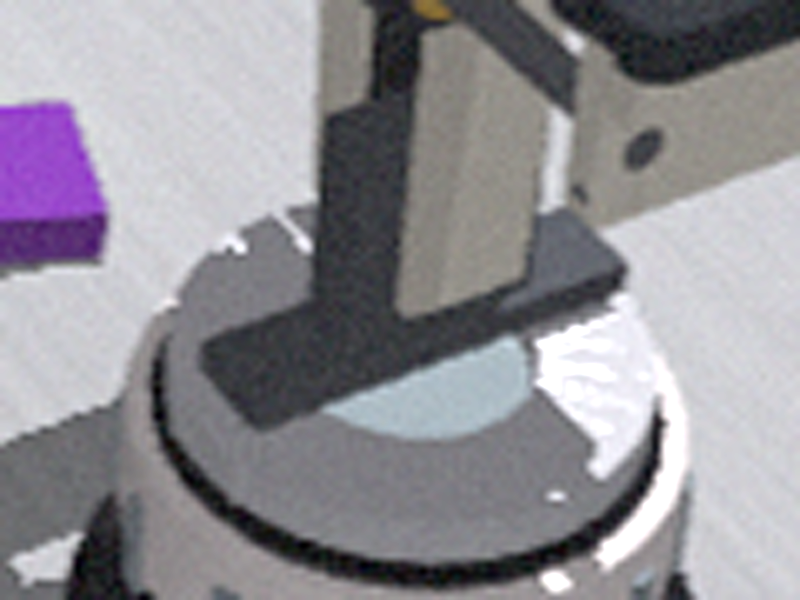

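No push at TCP z = 0.102, which is 4 mm below where the pins would meet the face. The pins appear to be entering, so I'll keep lowering gently.

Call:
send_rows(
  series=[
    {"wx":0,"wy":0.001,"dx":0,"dy":0,"dz":-0.15,"wz":0,"fingers":255},
    {"wx":0,"wy":0,"dx":0,"dy":0,"dz":-0.15,"wz":0,"fingers":255},
    {"wx":0,"wy":0,"dx":0,"dy":0,"dz":-0.15,"wz":0,"fingers":255},
    {"wx":0,"wy":0,"dx":0,"dy":0,"dz":0,"wz":0,"fingers":255},
  ],
)

```text
t: 7.23
tool_pos: [0.5563, -0.1448, 0.0977]
orientation: [-0.011, 3.141, -0.001]
force: [0.0, -0.2, -2.3]
opening: 0.0138
```

```bash
python3 -c "
from h import *
st()"
```

```text
t 7.23 pos [ 0.5563 -0.1448  0.0977] spx_ang 0.0069 tilt [ 8.e-04 -6.e-04 -1.e+00] F [ 0.01 -0.2  -2.34] M [ 0.024  0.007 -0.068] open 0.0138 q6 -1.92
```

Call:
send_rows(
  series=[
    {"wx":0,"wy":0,"dx":0,"dy":0,"dz":-0.15,"wz":0,"fingers":255},
    {"wx":0,"wy":0,"dx":0,"dy":0,"dz":0,"wz":0,"fingers":255},
    {"wx":0,"wy":0,"dx":0,"dy":0,"dz":0,"wz":0,"fingers":255},
  ],
)

```text
t: 7.48
tool_pos: [0.5567, -0.1449, 0.0972]
orientation: [-0.011, 3.14, -0.001]
force: [-2.1, 0.4, 1.7]
opening: 0.0139
```

```bash
python3 -c "
from h import *
st()"
```

```text
t 7.48 pos [ 0.5567 -0.1449  0.0972] spx_ang 0.0070 tilt [ 1.7e-03 -9.0e-04 -1.0e+00] F [-2.14  0.38  1.67] M [0.158 0.369 0.015] open 0.0139 q6 -1.92
```

Call:
send_rows(
  series=[
    {"wx":0,"wy":0,"dx":-0.03,"dy":0,"dz":0,"wz":-0.03,"fingers":255},
    {"wx":0,"wy":0,"dx":0,"dy":0,"dz":0,"wz":-0.03,"fingers":255},
    {"wx":0,"wy":0,"dx":0,"dy":0,"dz":0,"wz":-0.03,"fingers":255},
    {"wx":0,"wy":0,"dx":0,"dy":0,"dz":0,"wz":-0.03,"fingers":255},
    {"wx":0,"wy":0,"dx":0,"dy":0,"dz":0,"wz":-0.03,"fingers":255},
  ],
)

```text
t: 7.9
tool_pos: [0.5566, -0.1443, 0.0975]
orientation: [0.231, 3.131, -0.001]
force: [-0.9, 0.1, -0.8]
opening: 0.0142
```

```bash
python3 -c "
from h import *
st()"
```

```text
t 7.90 pos [ 0.5566 -0.1443  0.0975] spx_ang -0.1474 tilt [ 2.1e-03 -5.0e-04 -1.0e+00] F [-0.88  0.09 -0.78] M [0.016 0.123 0.264] open 0.0142 q6 -1.77
```

Call:
send_rows(
  series=[
    {"wx":0,"wy":0,"dx":-0.02,"dy":0,"dz":-0.02,"wz":-0.04,"fingers":255},
    {"wx":0,"wy":0,"dx":0,"dy":0,"dz":0,"wz":-0.04,"fingers":255},
    {"wx":0,"wy":0,"dx":0,"dy":0,"dz":0,"wz":-0.04,"fingers":255},
    {"wx":0,"wy":0,"dx":0,"dy":0,"dz":0,"wz":-0.04,"fingers":255},
    {"wx":0,"wy":0,"dx":0,"dy":0,"dz":0,"wz":-0.04,"fingers":255},
  ],
)

```text
t: 8.32
tool_pos: [0.5566, -0.144, 0.0974]
orientation: [0.554, 3.09, -0.001]
force: [-1.0, 0.2, -1.0]
opening: 0.0137
```

```bash
python3 -c "
from h import *
st()"
```

```text
t 8.32 pos [ 0.5566 -0.144   0.0974] spx_ang -0.3550 tilt [ 0.0024 -0.0012 -1.    ] F [-0.96  0.24 -0.97] M [0.032 0.073 0.203] open 0.0137 q6 -1.56
```

Call:
send_rows(
  series=[
    {"wx":0,"wy":0,"dx":-0.02,"dy":0,"dz":-0.02,"wz":-0.04,"fingers":255},
    {"wx":0,"wy":0,"dx":0,"dy":0,"dz":0,"wz":-0.04,"fingers":255},
    {"wx":0,"wy":0,"dx":0,"dy":0,"dz":0,"wz":-0.04,"fingers":255},
    {"wx":0,"wy":0,"dx":0,"dy":0,"dz":0,"wz":-0.04,"fingers":255},
    {"wx":0,"wy":0,"dx":0,"dy":0,"dz":0,"wz":-0.04,"fingers":255},
  ],
)

```text
t: 8.73
tool_pos: [0.5568, -0.1437, 0.0975]
orientation: [0.872, 3.015, -0.002]
force: [0.1, -0.5, -0.7]
opening: 0.0135
```

```bash
python3 -c "
from h import *
st()"
```

```text
t 8.73 pos [ 0.5568 -0.1437  0.0975] spx_ang -0.5632 tilt [ 0.0027 -0.002  -1.    ] F [ 0.07 -0.47 -0.69] M [0.068 0.063 0.226] open 0.0135 q6 -1.35
```

Call:
send_rows(
  series=[
    {"wx":0,"wy":0.002,"dx":-0.02,"dy":-0.03,"dz":-0.02,"wz":-0.03,"fingers":255},
    {"wx":0,"wy":0,"dx":0,"dy":0,"dz":0,"wz":-0.03,"fingers":255},
    {"wx":0,"wy":0,"dx":0,"dy":0,"dz":0,"wz":-0.03,"fingers":255},
  ],
)

```text
t: 8.98
tool_pos: [0.5569, -0.1436, 0.0974]
orientation: [1.014, 2.972, -0.002]
force: [-0.3, -0.1, -1.7]
opening: 0.0138
```

```bash
python3 -c "
from h import *
st()"
```

```text
t 8.98 pos [ 0.5569 -0.1436  0.0974] spx_ang -0.6575 tilt [ 0.0011 -0.0018 -1.    ] F [-0.29 -0.14 -1.69] M [-0.079  0.081  0.282] open 0.0138 q6 -1.25
```

Call:
send_rows(
  series=[
    {"wx":0,"wy":0,"dx":-0.02,"dy":-0.03,"dz":-0.03,"wz":-0.025,"fingers":255},
    {"wx":0,"wy":0,"dx":0,"dy":0,"dz":0,"wz":-0.025,"fingers":255},
  ],
)

```text
t: 9.15
tool_pos: [0.5569, -0.1435, 0.0975]
orientation: [1.091, 2.944, -0.002]
force: [-1.0, -0.3, -1.3]
opening: 0.0133
```

```bash
python3 -c "
from h import *
st()"
```

```text
t 9.15 pos [ 0.5569 -0.1435  0.0975] spx_ang -0.7095 tilt [ 0.0015 -0.0016 -1.    ] F [-0.97 -0.3  -1.32] M [0.011 0.179 0.222] open 0.0133 q6 -1.20
```

Call:
send_rows(
  series=[
    {"wx":0,"wy":0,"dx":-0.02,"dy":-0.03,"dz":-0.03,"wz":-0.025,"fingers":255},
    {"wx":0,"wy":0,"dx":0,"dy":0,"dz":0,"wz":-0.025,"fingers":255},
  ],
)

```text
t: 9.32
tool_pos: [0.5569, -0.1434, 0.0974]
orientation: [1.166, 2.915, -0.001]
force: [-1.2, -1.5, -1.6]
opening: 0.0137
```

```bash
python3 -c "
from h import *
st()"
```

```text
t 9.32 pos [ 0.5569 -0.1434  0.0974] spx_ang -0.7613 tilt [ 0.0018 -0.0014 -1.    ] F [-1.19 -1.53 -1.59] M [-0.053  0.12   0.271] open 0.0137 q6 -1.15
```

Call:
send_rows(
  series=[
    {"wx":0,"wy":0,"dx":-0.02,"dy":-0.03,"dz":-0.03,"wz":-0.025,"fingers":255},
    {"wx":0,"wy":0,"dx":0,"dy":0,"dz":0,"wz":-0.025,"fingers":255},
  ],
)

```text
t: 9.48
tool_pos: [0.557, -0.1434, 0.0975]
orientation: [1.241, 2.883, -0.0]
force: [-0.8, -0.3, -2.6]
opening: 0.0142
```

```bash
python3 -c "
from h import *
st()"
```

```text
t 9.48 pos [ 0.557  -0.1434  0.0975] spx_ang -0.8130 tilt [ 0.0023 -0.0013 -1.    ] F [-0.83 -0.31 -2.59] M [-0.054  0.145  0.237] open 0.0142 q6 -1.10
```

Call:
send_rows(
  series=[
    {"wx":0,"wy":0,"dx":-0.02,"dy":-0.03,"dz":-0.04,"wz":-0.025,"fingers":255},
    {"wx":0,"wy":0,"dx":0,"dy":0,"dz":0,"wz":-0.025,"fingers":255},
  ],
)

```text
t: 9.65
tool_pos: [0.557, -0.1434, 0.0975]
orientation: [1.315, 2.85, 0.0]
force: [-0.3, -0.0, -2.6]
opening: 0.0136
```

```bash
python3 -c "
from h import *
st()"
```

```text
t 9.65 pos [ 0.557  -0.1434  0.0975] spx_ang -0.8646 tilt [ 0.0027 -0.0011 -1.    ] F [-0.29 -0.03 -2.62] M [-0.038  0.206  0.255] open 0.0136 q6 -1.05
```

Call:
send_rows(
  series=[
    {"wx":0,"wy":0,"dx":-0.02,"dy":-0.03,"dz":-0.05,"wz":-0.025,"fingers":255},
    {"wx":0,"wy":0,"dx":0,"dy":0,"dz":0,"wz":-0.025,"fingers":255},
  ],
)

```text
t: 9.82
tool_pos: [0.5571, -0.1433, 0.0975]
orientation: [1.388, 2.815, 0.001]
force: [-1.6, 0.3, -2.1]
opening: 0.0138
```

```bash
python3 -c "
from h import *
st()"
```

```text
t 9.82 pos [ 0.5571 -0.1433  0.0975] spx_ang -0.9163 tilt [ 0.0033 -0.001  -1.    ] F [-1.57  0.32 -2.14] M [0.056 0.287 0.266] open 0.0138 q6 -1.00
```

Call:
send_rows(
  series=[
    {"wx":0,"wy":0.003,"dx":-0.04,"dy":-0.03,"dz":-0.04,"wz":-0.025,"fingers":255},
    {"wx":0,"wy":0,"dx":0,"dy":0,"dz":0,"wz":-0.025,"fingers":255},
  ],
)

```text
t: 9.98
tool_pos: [0.5572, -0.1433, 0.0975]
orientation: [1.461, 2.779, -0.0]
force: [-1.2, 0.3, -2.7]
opening: 0.0138
```

```bash
python3 -c "
from h import *
st()"
```

```text
t 9.98 pos [ 0.5572 -0.1433  0.0975] spx_ang -0.9680 tilt [ 1.2e-03 -9.0e-04 -1.0e+00] F [-1.18  0.29 -2.69] M [-0.088  0.167  0.291] open 0.0138 q6 -0.94
```

```bash
python3 -c "
from h import *
im=robot.read_camera('side')
cv2.imwrite('pics/s10.png',np.clip(1.5*cv2.resize(im[255:345,340:460,::-1],(800,600),interpolation=2).astype(float),0,255).astype('uint8'))
s,_=st()
S=lambda p:((p[0]-340+.5)/.15-.5,(p[1]-255+.5)/.15-.5)
a=-.968
for dx,dy in((-42,-10),(-42,10),(42,10),(42,-10)):
  p=s['tool_pos']+np.array([-.0007,-.0043,-.0094])+.001*np.array([dx*np.cos(a)-dy*np.sin(a),dx*np.sin(a)+dy*np.cos(a),0]);print(np.round(S(proj('side',p))))"
```

```text
t 10.03 pos [ 0.5572 -0.1433  0.0975] spx_ang -0.9698 tilt [ 0.0013 -0.001  -1.    ] F [ 0.16  0.7  -0.96] M [0.04  0.05  0.344] open 0.0136 q6 -0.94
[190. 279.]
[231. 219.]
[651. 355.]
[616. 421.]
```

View pics/s10.png

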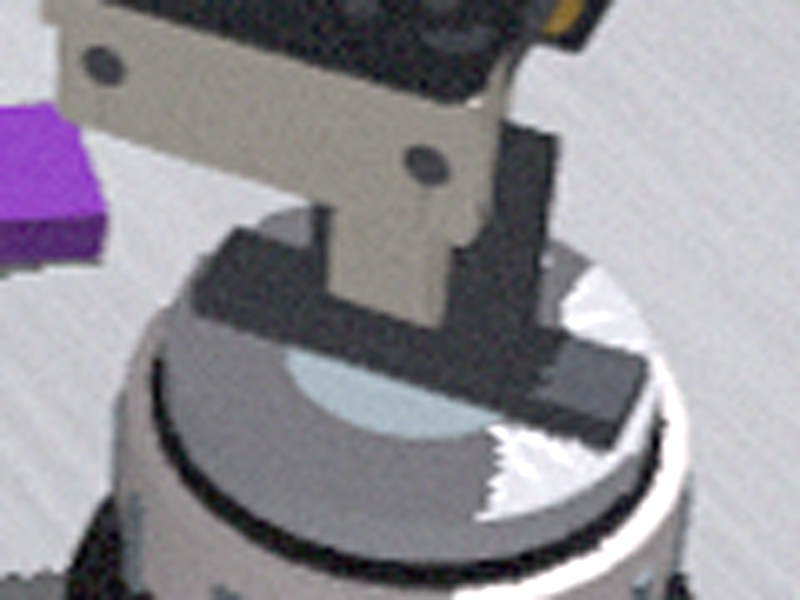

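The picture shows the bar flat on the ring at about the predicted corners, from (190,285) to (650,357), so the grip is holding. I'll continue in small steps.

Call:
send_rows(
  series=[
    {"wx":0,"wy":0,"dx":-0.03,"dy":-0.03,"dz":-0.04,"wz":-0.025,"fingers":255},
    {"wx":0,"wy":0,"dx":0,"dy":0,"dz":0,"wz":0,"fingers":255},
  ],
)

```text
t: 10.2
tool_pos: [0.5572, -0.1433, 0.0975]
orientation: [1.497, 2.76, 0.0]
force: [-1.0, -0.5, -1.6]
opening: 0.0138
```

```bash
python3 -c "
from h import *
st()"
```

```text
t 10.20 pos [ 0.5572 -0.1433  0.0975] spx_ang -0.9940 tilt [ 1.9e-03 -8.0e-04 -1.0e+00] F [-1.02 -0.48 -1.65] M [-0.03   0.19   0.381] open 0.0138 q6 -0.92
```

Call:
send_rows(
  series=[
    {"wx":0,"wy":0,"dx":-0.03,"dy":-0.03,"dz":-0.04,"wz":-0.025,"fingers":255},
    {"wx":0,"wy":0,"dx":0,"dy":0,"dz":0,"wz":0,"fingers":255},
  ],
)

```text
t: 10.37
tool_pos: [0.5572, -0.1433, 0.0974]
orientation: [1.53, 2.741, 0.001]
force: [-0.3, 0.8, -1.1]
opening: 0.0135
```

```bash
python3 -c "
from h import *
st()"
```

```text
t 10.37 pos [ 0.5572 -0.1433  0.0974] spx_ang -1.0184 tilt [ 2.5e-03 -8.0e-04 -1.0e+00] F [-0.3   0.82 -1.07] M [0.082 0.238 0.408] open 0.0135 q6 -0.89
```

Call:
send_rows(
  series=[
    {"wx":0,"wy":0.002,"dx":-0.03,"dy":-0.03,"dz":-0.04,"wz":-0.025,"fingers":255},
    {"wx":0,"wy":0,"dx":0,"dy":0,"dz":0,"wz":0,"fingers":255},
  ],
)

```text
t: 10.53
tool_pos: [0.5573, -0.1433, 0.0974]
orientation: [1.564, 2.723, 0.0]
force: [-0.3, 1.2, -2.0]
opening: 0.0138
```

```bash
python3 -c "
from h import *
st()"
```

```text
t 10.53 pos [ 0.5573 -0.1433  0.0974] spx_ang -1.0427 tilt [ 1.4e-03 -6.0e-04 -1.0e+00] F [-0.33  1.17 -2.  ] M [0.078 0.158 0.515] open 0.0138 q6 -0.87
```

Call:
send_rows(
  series=[
    {"wx":0,"wy":0,"dx":0,"dy":-0.03,"dz":-0.04,"wz":-0.02,"fingers":255},
    {"wx":0,"wy":0,"dx":0,"dy":0,"dz":0,"wz":0,"fingers":255},
  ],
)

```text
t: 10.7
tool_pos: [0.5574, -0.1433, 0.0973]
orientation: [1.59, 2.708, 0.001]
force: [-0.9, 1.7, 2.3]
opening: 0.0142
```

```bash
python3 -c "
from h import *
st(); robot.read_camera('side'); st(); robot.read_camera('side'); st(); robot.read_camera('side'); st()"
```

```text
t 10.70 pos [ 0.5574 -0.1433  0.0973] spx_ang -1.0622 tilt [ 1.4e-03 -4.0e-04 -1.0e+00] F [-0.92  1.66  2.26] M [0.213 0.239 0.514] open 0.0142 q6 -0.85
t 10.75 pos [ 0.5574 -0.1434  0.0973] spx_ang -1.0611 tilt [ 1.4e-03 -5.0e-04 -1.0e+00] F [-0.71  1.3   1.76] M [0.304 0.278 0.564] open 0.0135 q6 -0.85
t 10.80 pos [ 0.5573 -0.1434  0.0973] spx_ang -1.0609 tilt [ 1.3e-03 -4.0e-04 -1.0e+00] F [-2.    1.13  1.64] M [0.39  0.241 0.623] open 0.0140 q6 -0.85
t 10.85 pos [ 0.5574 -0.1434  0.0973] spx_ang -1.0609 tilt [ 1.4e-03 -4.0e-04 -1.0e+00] F [-0.34  2.11  2.37] M [0.342 0.193 0.559] open 0.0136 q6 -0.85
```

The torque holds at about 0.56 N m (cell about 0.19). Now I'll untwist.

Call:
send_rows(
  series=[
    {"wx":0,"wy":0,"dx":0,"dy":0,"dz":0,"wz":0,"fingers":255},
    {"wx":0,"wy":0,"dx":0,"dy":0,"dz":0.03,"wz":0.035,"fingers":255},
    {"wx":0,"wy":0,"dx":0,"dy":0,"dz":0,"wz":0.035,"fingers":255},
    {"wx":0,"wy":0,"dx":0,"dy":0,"dz":0,"wz":0.035,"fingers":255},
    {"wx":0,"wy":0,"dx":0,"dy":0,"dz":0,"wz":0.035,"fingers":255},
    {"wx":0,"wy":0,"dx":0,"dy":0,"dz":0,"wz":0.03,"fingers":255},
    {"wx":0,"wy":0,"dx":0,"dy":0,"dz":0,"wz":0,"fingers":255},
  ],
)

```text
t: 11.43
tool_pos: [0.5571, -0.1436, 0.0974]
orientation: [1.342, 2.839, 0.001]
force: [-0.6, 1.5, 1.4]
opening: 0.0138
```

```bash
python3 -c "
from h import *
st(); robot.read_camera('side'); st()"
```

```text
t 11.43 pos [ 0.5571 -0.1436  0.0974] spx_ang -0.8831 tilt [ 1.3e-03  1.0e-04 -1.0e+00] F [-0.61  1.47  1.42] M [0.338 0.223 0.047] open 0.0138 q6 -1.03
t 11.48 pos [ 0.5571 -0.1435  0.0973] spx_ang -0.8849 tilt [ 1.2e-03  1.0e-04 -1.0e+00] F [-1.17  1.88  0.63] M [0.339 0.181 0.034] open 0.0138 q6 -1.03
```

Call:
send_rows(
  series=[
    {"wx":0,"wy":0,"dx":0,"dy":0.03,"dz":0.05,"wz":0.03,"fingers":255},
    {"wx":0,"wy":0,"dx":0,"dy":0,"dz":0,"wz":0.025,"fingers":255},
    {"wx":0,"wy":0,"dx":0,"dy":0,"dz":0,"wz":0,"fingers":255},
  ],
)

```text
t: 11.73
tool_pos: [0.557, -0.1438, 0.0974]
orientation: [1.268, 2.873, 0.0]
force: [-0.6, 1.9, 0.9]
opening: 0.014
```

```bash
python3 -c "
from h import *
st(); robot.read_camera('side'); st()"
```

```text
t 11.73 pos [ 0.557  -0.1438  0.0974] spx_ang -0.8314 tilt [ 1.1e-03 -3.0e-04 -1.0e+00] F [-0.65  1.92  0.93] M [ 0.295  0.19  -0.013] open 0.0140 q6 -1.08
t 11.78 pos [ 0.557  -0.1437  0.0974] spx_ang -0.8326 tilt [ 1.1e-03 -2.0e-04 -1.0e+00] F [-0.87  0.31  1.1 ] M [ 0.179  0.148 -0.008] open 0.0136 q6 -1.08
```

Torque is about zero, so the pins are free. Lifting straight up.

Call:
send_rows(
  series=[
    {"wx":0,"wy":0,"dx":0,"dy":0,"dz":0.2,"wz":0,"fingers":255},
    {"wx":0,"wy":0,"dx":0,"dy":0,"dz":0.3,"wz":0,"fingers":255},
    {"wx":0,"wy":0,"dx":0,"dy":0,"dz":0.4,"wz":0,"fingers":255},
    {"wx":0,"wy":0,"dx":0,"dy":0,"dz":0,"wz":0,"fingers":255},
  ],
)

```text
t: 12.12
tool_pos: [0.5563, -0.1441, 0.106]
orientation: [-1.275, -2.871, 0.001]
force: [-0.3, -0.5, -1.9]
opening: 0.0138
```

```bash
python3 -c "
from h import *
st()"
```

```text
t 12.12 pos [ 0.5563 -0.1441  0.106 ] spx_ang -0.8360 tilt [-5.e-04 -3.e-04 -1.e+00] F [-0.33 -0.49 -1.93] M [-0.002  0.045 -0.06 ] open 0.0138 q6 -1.08
```

Call:
send_rows(
  series=[
    {"wx":0,"wy":0,"dx":0,"dy":0,"dz":1.5,"wz":0,"fingers":255},
    {"wx":0,"wy":0,"dx":0,"dy":0,"dz":2,"wz":0.05,"fingers":255},
    {"wx":0,"wy":0,"dx":0,"dy":0,"dz":2,"wz":0.1,"fingers":255},
    {"wx":0,"wy":0,"dx":0,"dy":0,"dz":0,"wz":0.1,"fingers":255},
    {"wx":0,"wy":0,"dx":0,"dy":0,"dz":0,"wz":0,"fingers":255},
  ],
)

```text
t: 12.53
tool_pos: [0.5546, -0.1442, 0.162]
orientation: [-0.894, -3.008, 0.005]
force: [-0.3, 0.5, -2.8]
opening: 0.0135
```

```bash
python3 -c "
from h import *
st()
a=robot.read_camera('side')[:,:,::-1];b=robot.read_camera('top')[:,:,::-1]
cv2.imwrite('pics/side9.png',a);cv2.imwrite('pics/top9.png',b)
c=[cv2.resize(a[205:275,215:305],(400,311),interpolation=2),cv2.resize(b[230:300,240:310],(400,400),interpolation=2)[:311]]
cv2.imwrite('pics/s11.png',np.clip(1.5*np.hstack(c).astype(float),0,255).astype('uint8'))
d=[cv2.resize(a[270:400,335:465],(400,400),interpolation=2),cv2.resize(b[180:280,380:480],(400,400),interpolation=2)]
cv2.imwrite('pics/s12.png',np.hstack(d))"
```

```text
t 12.53 pos [ 0.5546 -0.1442  0.162 ] spx_ang -0.5780 tilt [-0.0041 -0.0024 -1.    ] F [-0.3   0.53 -2.78] M [ 0.048 -0.042  0.017] open 0.0135 q6 -1.33
```

View pics/s11.png

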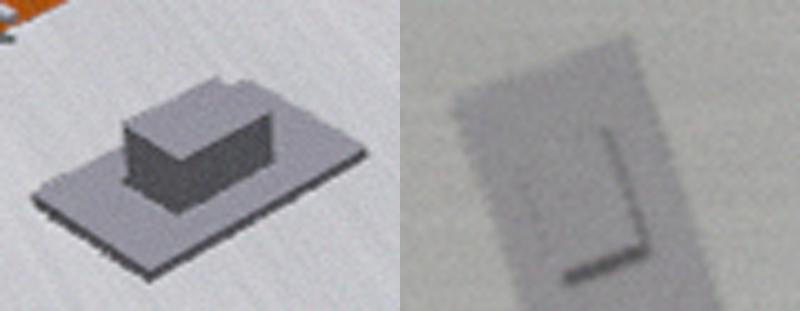

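View pics/s12.png

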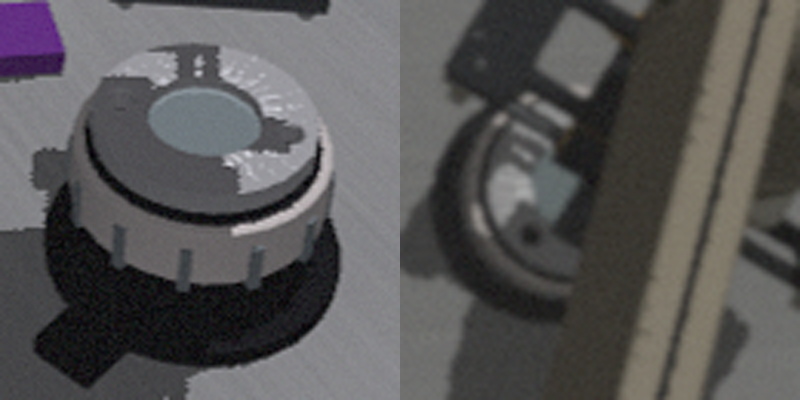

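Run:
```python
from h import *
p=plane("top",(412.6,238.1),.08);d=p-np.array([.5584,-.1446,.08]);print("hole",p,np.hypot(*d[:2]),"angle",np.arctan2(d[1],d[0])+np.pi)
S=lambda x,y:(215+(x+.5)/4.444-.5,205+(y+.5)/4.444-.5)
P=[plane("side",S(*c),.03) for c in((123,123),(180,160),(271,113),(216,76))]
for i in range(4):
    e=P[(i+1)%4]-P[i];print(P[i].round(4),np.linalg.norm(e).round(4),np.arctan2(e[1],e[0]).round(3))
c=np.mean(P,0);print("block side",c)
# top: foot corners from new picture
T=lambda x,y:(240+(x-400+.5)/5.714-.5,230+(y+.5)/5.714-.5)
# block silhouette in top crop: near right corner dark edges
for q in((605,130),(645,248),(565,275)):print("top",plane("top",T(*q),.03).round(4))
```

```text
hole [ 0.53425104 -0.11971323  0.08      ] 0.034677421221990766 angle 5.482742026563262
[0.4631 0.1731 0.03  ] 0.0338 -1.279
[0.4729 0.1408 0.03  ] 0.0438 0.294
[0.5148 0.1534 0.03  ] 0.0342 1.818
[0.5065 0.1866 0.03  ] 0.0454 -2.839
block side [0.48932308 0.16347628 0.03      ]
top [0.5177 0.1588 0.03  ]
top [0.4741 0.145  0.03  ]
top [0.465  0.1744 0.03  ]
```

Call:
send_rows(
  series=[
    {"wx":-0.002,"wy":-0.004,"dx":-0.6,"dy":1.5,"dz":0,"wz":0.08,"fingers":255},
    {"wx":0,"wy":0,"dx":-0.6,"dy":3,"dz":0,"wz":0.08,"fingers":255},
    {"wx":0,"wy":0,"dx":-0.6,"dy":3,"dz":0,"wz":0.08,"fingers":255},
    {"wx":0,"wy":0,"dx":-0.6,"dy":3,"dz":0,"wz":0.08,"fingers":255},
    {"wx":0,"wy":0,"dx":-0.6,"dy":3,"dz":0,"wz":0.08,"fingers":255},
    {"wx":0,"wy":0,"dx":-0.6,"dy":3,"dz":0,"wz":0.08,"fingers":255},
    {"wx":0,"wy":0,"dx":-0.6,"dy":3,"dz":0,"wz":0.08,"fingers":255},
    {"wx":0,"wy":0,"dx":-0.6,"dy":3,"dz":0,"wz":0.08,"fingers":255},
    {"wx":0,"wy":0,"dx":-0.6,"dy":3,"dz":0,"wz":0.08,"fingers":255},
    {"wx":0,"wy":0,"dx":-0.6,"dy":2.5,"dz":0,"wz":0.08,"fingers":255},
    {"wx":0,"wy":0,"dx":-0.4,"dy":1.5,"dz":0,"wz":0.06,"fingers":255},
    {"wx":0,"wy":0,"dx":0,"dy":0,"dz":0,"wz":0,"fingers":255},
    {"wx":0,"wy":0,"dx":0,"dy":0,"dz":0,"wz":0,"fingers":255},
    {"wx":0,"wy":0,"dx":0,"dy":0,"dz":0,"wz":0,"fingers":255},
  ],
)

```text
t: 13.8
tool_pos: [0.4785, 0.161, 0.1501]
orientation: [0.407, -3.104, 0.009]
force: [-0.7, -0.5, -2.3]
opening: 0.0134
```

```bash
python3 -c "
from h import *
st()"
```

```text
t 13.80 pos [0.4785 0.161  0.1501] spx_ang 0.2607 tilt [-0.0101 -0.0074 -0.9999] F [-0.69 -0.52 -2.31] M [ 0.039  0.008 -0.003] open 0.0134 q6 -1.60
```

Call:
send_rows(
  series=[
    {"wx":0.007,"wy":-0.01,"dx":1.2,"dy":0.7,"dz":-1,"wz":0.043,"fingers":255},
    {"wx":0,"wy":0,"dx":0,"dy":0,"dz":-2,"wz":0,"fingers":255},
    {"wx":0,"wy":0,"dx":0,"dy":0,"dz":-2,"wz":0,"fingers":255},
    {"wx":0,"wy":0,"dx":0,"dy":0,"dz":-1,"wz":0,"fingers":255},
    {"wx":0,"wy":0,"dx":0,"dy":0,"dz":0,"wz":0,"fingers":255},
    {"wx":0,"wy":0,"dx":0,"dy":0,"dz":0,"wz":0,"fingers":255},
  ],
)

```text
t: 14.3
tool_pos: [0.493, 0.1621, 0.0881]
orientation: [-0.446, 3.109, -0.004]
force: [0.4, 0.2, -2.2]
opening: 0.0135
```

```bash
python3 -c "
from h import *
st()"
```

```text
t 14.30 pos [0.493  0.1621 0.0881] spx_ang 0.2850 tilt [ 0.0014 -0.0022 -1.    ] F [ 0.36  0.2  -2.21] M [0.058 0.019 0.011] open 0.0135 q6 -1.63
```

Call:
send_rows(
  series=[
    {"wx":0.002,"wy":0.001,"dx":-0.27,"dy":0.58,"dz":-1,"wz":0.018,"fingers":255},
    {"wx":0,"wy":0,"dx":0,"dy":0,"dz":-0.5,"wz":0,"fingers":255},
    {"wx":0,"wy":0,"dx":0,"dy":0,"dz":0,"wz":0,"fingers":255},
    {"wx":0,"wy":0,"dx":0,"dy":0,"dz":0,"wz":0,"fingers":255},
  ],
)

```text
t: 14.63
tool_pos: [0.4917, 0.1677, 0.0741]
orientation: [-0.471, 3.103, 0.0]
force: [0.5, 0.2, -1.7]
opening: 0.0137
```

```bash
python3 -c "
from h import *
st()
a=robot.read_camera('side')[:,:,::-1]
cv2.imwrite('pics/s13.png',np.clip(1.8*cv2.resize(a[200:260,220:300],(800,600),interpolation=2).astype(float),0,255).astype('uint8'))"
```

```text
t 14.63 pos [0.4917 0.1677 0.0741] spx_ang 0.3016 tilt [ 3.2e-03  6.0e-04 -1.0e+00] F [ 0.52  0.15 -1.66] M [ 0.073 -0.012 -0.049] open 0.0137 q6 -1.64
```

View pics/s13.png

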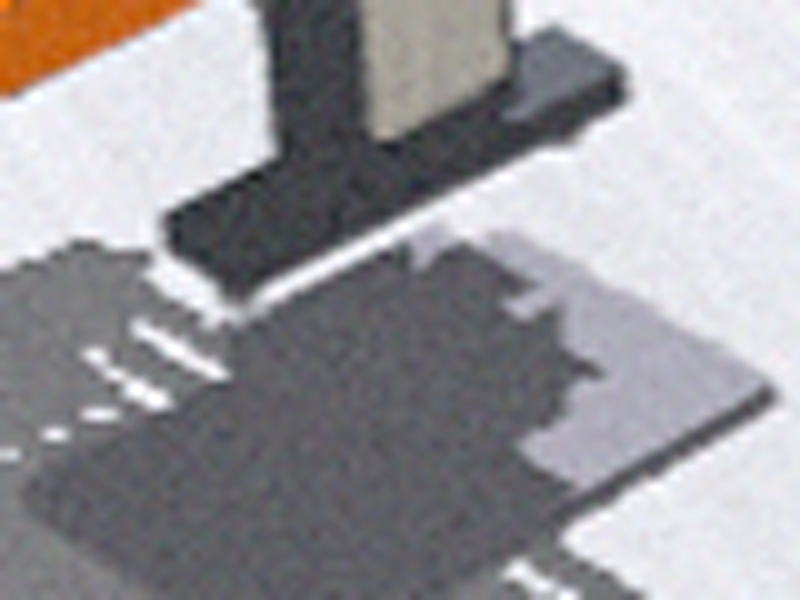

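Call:
send_rows(
  series=[
    {"wx":0,"wy":0.003,"dx":-0.12,"dy":0.03,"dz":-0.8,"wz":0,"fingers":255},
    {"wx":0,"wy":0,"dx":0,"dy":0,"dz":-0.8,"wz":0,"fingers":255},
    {"wx":0,"wy":0,"dx":0,"dy":0,"dz":-0.3,"wz":0,"fingers":255},
    {"wx":0,"wy":0,"dx":0,"dy":0,"dz":-0.2,"wz":0,"fingers":255},
    {"wx":0,"wy":0,"dx":0,"dy":0,"dz":0,"wz":0,"fingers":255},
  ],
)

```text
t: 15.1
tool_pos: [0.4913, 0.1684, 0.0523]
orientation: [-0.472, 3.103, 0.001]
force: [1.1, -0.2, -2.0]
opening: 0.0137
```

```bash
python3 -c "
from h import *
st()
a=robot.read_camera('side')[:,:,::-1]
cv2.imwrite('pics/s14.png',np.clip(1.8*cv2.resize(a[200:260,220:300],(800,600),interpolation=2).astype(float),0,255).astype('uint8'))"
```

```text
t 15.10 pos [0.4913 0.1684 0.0523] spx_ang 0.3020 tilt [ 0.0024  0.001  -1.    ] F [ 1.12 -0.18 -2.05] M [ 0.041  0.058 -0.015] open 0.0137 q6 -1.64
```

View pics/s14.png

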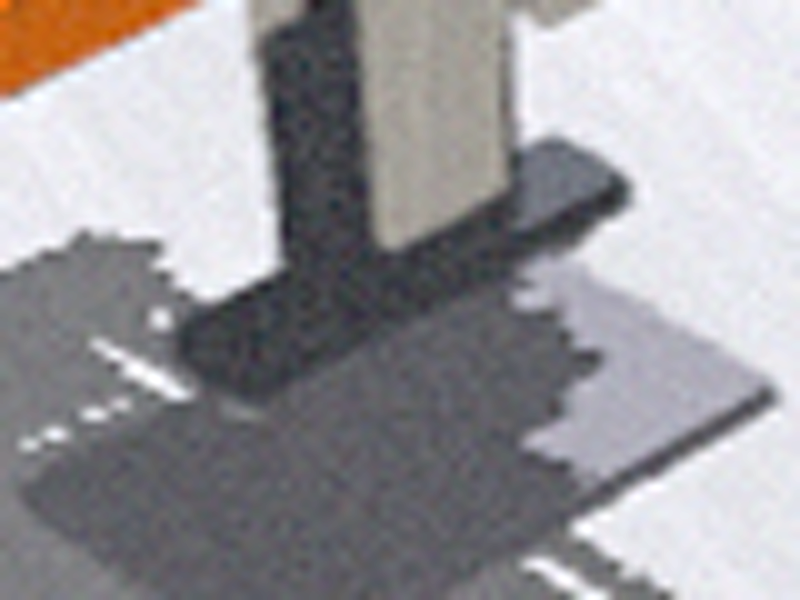

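The pins are past the block ends with no force. I'll lower the last 5 mm and feel for contact.

Call:
send_rows(
  series=[
    {"wx":0,"wy":0.002,"dx":-0.05,"dy":0,"dz":-0.2,"wz":0,"fingers":255},
    {"wx":0,"wy":0,"dx":0,"dy":0,"dz":-0.2,"wz":0,"fingers":255},
    {"wx":0,"wy":0,"dx":0,"dy":0,"dz":-0.1,"wz":0,"fingers":255},
    {"wx":0,"wy":0,"dx":0,"dy":0,"dz":0,"wz":0,"fingers":255},
  ],
)

```text
t: 15.48
tool_pos: [0.4913, 0.1686, 0.0475]
orientation: [-0.472, 3.105, 0.002]
force: [0.3, 0.2, -1.9]
opening: 0.0137
```

```bash
python3 -c "
from h import *
st()"
```

```text
t 15.48 pos [0.4913 0.1686 0.0475] spx_ang 0.3019 tilt [ 0.0011  0.0013 -1.    ] F [ 0.28  0.18 -1.92] M [ 0.014  0.015 -0.007] open 0.0137 q6 -1.64
```

Call:
send_rows(
  series=[
    {"wx":0,"wy":0,"dx":0,"dy":0,"dz":-0.06,"wz":0,"fingers":255},
    {"wx":0,"wy":0,"dx":0,"dy":0,"dz":0,"wz":0,"fingers":255},
    {"wx":0,"wy":0,"dx":0,"dy":0,"dz":0,"wz":0,"fingers":210},
    {"wx":0,"wy":0,"dx":0,"dy":0,"dz":0,"wz":0,"fingers":190},
    {"wx":0,"wy":0,"dx":0,"dy":0,"dz":0,"wz":0,"fingers":160},
    {"wx":0,"wy":0,"dx":0,"dy":0,"dz":0,"wz":0,"fingers":130},
    {"wx":0,"wy":0,"dx":0,"dy":0,"dz":0,"wz":0,"fingers":110},
    {"wx":0,"wy":0,"dx":0,"dy":0,"dz":0,"wz":0,"fingers":110},
    {"wx":0,"wy":0,"dx":0,"dy":0,"dz":0,"wz":0,"fingers":110},
  ],
)

```text
t: 16.23
tool_pos: [0.4935, 0.169, 0.0494]
orientation: [-0.472, 3.1, 0.002]
force: [-0.2, -0.1, 0.2]
opening: 0.0507
```

```bash
python3 -c "
from h import *
st()
a=robot.read_camera('side')[:,:,::-1]
cv2.imwrite('pics/s15.png',np.clip(1.8*cv2.resize(a[190:265,210:310],(800,600),interpolation=2).astype(float),0,255).astype('uint8'))"
```

```text
t 16.23 pos [0.4935 0.169  0.0494] spx_ang 0.3019 tilt [ 0.0055  0.0023 -1.    ] F [-0.17 -0.12  0.18] M [0.026 0.016 0.016] open 0.0507 q6 -1.64
```

View pics/s15.png

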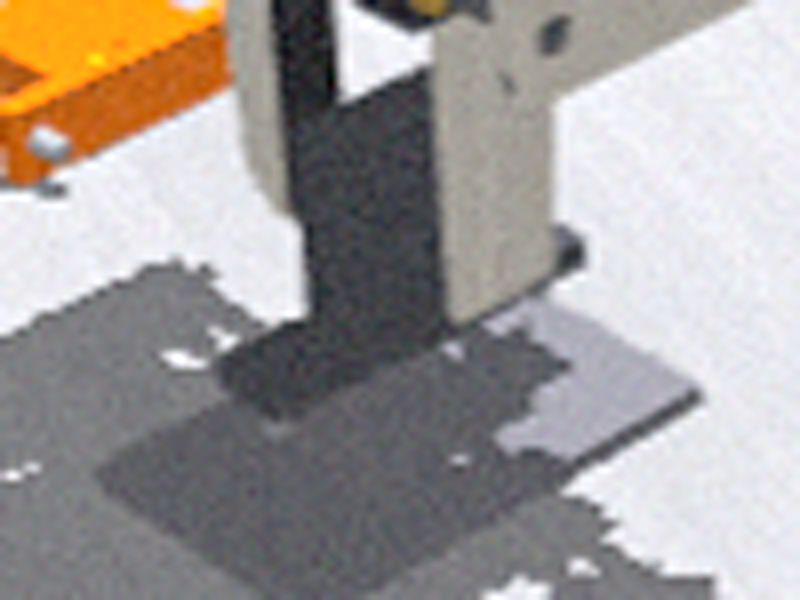

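Released, and the spanner is standing upright. I'll lift straight up and look.

Call:
send_rows(
  series=[
    {"wx":0,"wy":0,"dx":0,"dy":0,"dz":1,"wz":0,"fingers":110},
    {"wx":0,"wy":0,"dx":0,"dy":0,"dz":2,"wz":0,"fingers":110},
    {"wx":0,"wy":0,"dx":0,"dy":0,"dz":3,"wz":0,"fingers":110},
    {"wx":0,"wy":0,"dx":0,"dy":0,"dz":3,"wz":0,"fingers":110},
    {"wx":0,"wy":0,"dx":0,"dy":0,"dz":3,"wz":0,"fingers":110},
    {"wx":0,"wy":0,"dx":-2,"dy":2.5,"dz":1,"wz":0,"fingers":110},
    {"wx":0,"wy":0,"dx":-2,"dy":3,"dz":0,"wz":0,"fingers":110},
    {"wx":0,"wy":0,"dx":-2,"dy":3,"dz":0,"wz":0,"fingers":110},
    {"wx":0,"wy":0,"dx":-2,"dy":3,"dz":0,"wz":0,"fingers":110},
    {"wx":0,"wy":0,"dx":-2,"dy":3,"dz":0,"wz":0,"fingers":110},
    {"wx":0,"wy":0,"dx":-2,"dy":3,"dz":0,"wz":0,"fingers":110},
    {"wx":0,"wy":0,"dx":-1,"dy":1.5,"dz":0,"wz":0,"fingers":110},
    {"wx":0,"wy":0,"dx":0,"dy":0,"dz":0,"wz":0,"fingers":110},
    {"wx":0,"wy":0,"dx":0,"dy":0,"dz":0,"wz":0,"fingers":110},
  ],
)

```text
t: 17.45
tool_pos: [0.3556, 0.3655, 0.1981]
orientation: [-0.463, 3.094, 0.011]
force: [0.6, -0.4, 0.7]
opening: 0.0529
```

```bash
python3 -c "
from h import *
st()
a=robot.read_camera('side')[:,:,::-1];b=robot.read_camera('top')[:,:,::-1]
cv2.imwrite('pics/side10.png',a);cv2.imwrite('pics/top10.png',b)
c=[cv2.resize(a[190:270,215:295],(400,400),interpolation=2),cv2.resize(b[225:305,232:312],(400,400),interpolation=2)]
cv2.imwrite('pics/s16.png',np.clip(1.7*np.hstack(c).astype(float),0,255).astype('uint8'))
c=[cv2.resize(a[280:400,340:460],(400,400),interpolation=2),cv2.resize(b[190:270,385:465],(400,400),interpolation=2)]
cv2.imwrite('pics/s17.png',np.hstack(c))"
```

```text
t 17.45 pos [0.3556 0.3655 0.1981] spx_ang 0.2974 tilt [ 0.0123  0.0089 -0.9999] F [ 0.62 -0.35  0.72] M [ 0.098  0.063 -0.024] open 0.0529 q6 -1.17
```

View pics/s16.png

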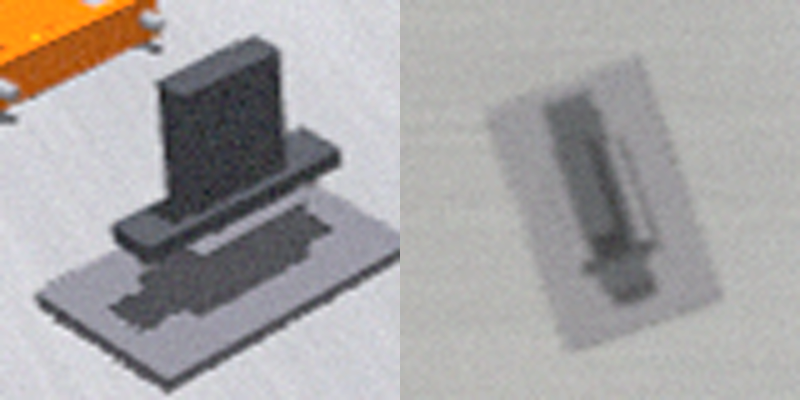

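View pics/s17.png

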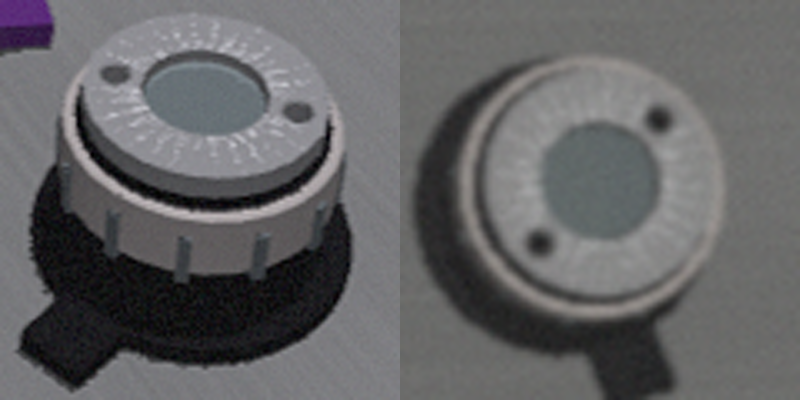

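View pics/side10.png

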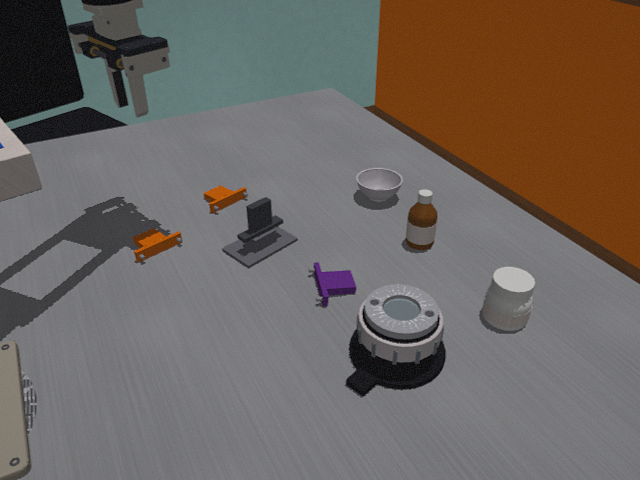

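The spanner lies upright on its rest, within about 2 mm of where it was. The holes, at top crop (658,119) and (540,243), have turned about 0.81 rad from their start and haven't moved since the lift. The bystanders are unmoved. Handing in.

```bash
python3 -c "
from h import *
st(); print(robot.close_job())"
```

```text
t 17.55 pos [0.3565 0.3647 0.1979] spx_ang 0.2954 tilt [ 0.0124  0.0089 -0.9999] F [ 0.57  0.8  -0.5 ] M [ 0.066 -0.04  -0.005] open 0.0530 q6 -1.17
the job is handed in; nothing more can be done
None
```

The ring is tightened to its stop and the spanner is back on its rest, let go. I handed the job in at 17.6 s; no verdict was reported.

**Seating:** I gripped the dark steel spanner at 60 N, the gripper's limit (70 N was suggested). I lowered it until both pins were home: the tool stopped at the expected height (0.097 m) with about 4 N of push.

**Tightening:** I turned the ring clockwise at about 0.25 N m until the torque rose at the stop. I held it at about 0.56 N m, which I work out as about 0.19 rad of cell twist. Then I untwisted until the torque read about zero and lifted out cleanly.

**Last checks:**
- **Ring:** the line of holes turned about 0.81 rad in the top view, and it looked the same right after the lift and at the end. This fits a stop at 0.9 only if the ring started near 0.09. I could not read the ring or cell joints directly.
- **Spanner and surroundings:** it is upright on the rest, within about 2 mm of where it was by eye. The bottle, dish and jar had not visibly moved, and the gripper is clear.

**What disagreed:**
- The two cameras differed by 4–6 mm. I split the difference, corrected it against the gripped spanner's position, and relied on force at the end.
- The orange and purple spanner look-alikes were lying on their sides in the next picture I took, after the first move. They were far from the arm, and I did not touch them.

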